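# Put the measuring cups away in the lever-lid caddy

## Robot

A 6-joint arm with a two-finger parallel gripper is mounted at the origin on the work surface. World frame = base frame: x ahead of the robot, y to its left, z up, the work surface at z = 0. Lengths are in mm, angles in rad, forces in N, time in s.
With the tool pointing down it reaches from about 275 to 750 mm from the base axis. Payload 10.2 kg.
Tool frame: the origin (TCP) lies at the very end of the fingers, on their centre line; the grasp point (between the pads) lies 19 mm behind it; y points along the fingers, x is the direction in which the jaws open and shut, and the axes are right-handed (so a half turn about y gives the same grasp; the last joint's range is limited). The gripper opens to 85 mm and grips with 20 to 120 N. Pads are 22 mm wide; open, the fingers measure 114 mm over their backs; the gripper's body (76 mm by 85 mm) begins 54 mm behind the grasp point. The pads swing forward as they close: fully open they stand 13 mm farther back than shut.
Start: joints at [1.072, 0.313, 1.498, -0, 1.331, -0.223], TCP at [142.979, 505.161, 231.294] pointing down, gripper open.
Joint ranges: [-2.94, 2.94], [-0.97, 2.17], [0.19, 2.56], [-1.23, 4.37], [0.02, 3.11], [-2.88, 2.88]. Speed limits (rad/s): [2.39, 2.39, 3.01, 3.14, 3.14, 3.14].

## Interface

Orientations are given as a unit quaternion [w, x, y, z].
In Python, from rig import telemetry, imaging, ctrl gives the robot as it stands.
- The arm moves only by the shell command python3 -m handwheel 'ROWS' [FORCE]. ROWS is JSON, a list of rows, each an object with "delta_pos": the shift along the tool's x, y, z in cm, a list of three; "twist": the turn, a rotation vector about the tool's x, y, z in rad, a list of three; "jaw": the opening, from 0 (shut) to 1 (fully open). A call has exactly 10 rows; each row is the pose to reach, as a shift and turn from the pose commanded when the call began, along the tool's axes at that moment; what a row does not reach only later rows make up. A row lasts 1/12 s, in which the tool goes at most 41.7 mm and 7.16 degrees, less where a joint would pass 70% of its speed; a pose out of reach is approached as far as the arm can. A call with a gripper value outside its range is refused whole. The fingers move at their own pace and stop on an object; FORCE is the grip in N (left out, the last holds). Time passes only in rows, so rows that repeat a pose let the fingers close, or fill a call up. It gives the time, the measured TCP pose, the force and the opening at its end, in the units of the state.
- telemetry.sense(): the state, without advancing time (a new reading comes with each control period).
- imaging.capture(name): name is "side" or "top" or "wrist"; returns a dict with "frame" (480x640x3 uint8, red, green, blue), "z_map" (480x640 float32, mm along the optical axis (not along the pixel's ray), 0 where there is no reading), "fx", "fy", "cx", "cy" (pixels), "D" ([k1, k2, p1, p2, k3] as OpenCV has them; the pictures are not rectified), "rvec" (rotation vector, rad) and "tvec" (3), from world to camera coordinates, as OpenCV has them. Camera axes: x right, y down, z forward; pixel columns grow to the right and rows downward; lengths in mm; the calibration is good to about 2 mm. A picture is of the moment at which its call begins.
- ctrl.finish_job(): hands the job in, once; it reports no verdict.
The state is a dict: "time_s": time; "joints": joint angles; "dq": joint speeds; "tau": joint torques, N m; "eef_pos": TCP position; "ee_rot": TCP orientation; "force": force on the tool from outside, world axes, zero at the start; "wrist_torque": the same for the moment, N m; "grip_width": opening from 0.0 (shut) to 1.0 (fully open).
Only numpy, scipy, OpenCV 4.12 (cv2) and the standard library are available. Lean on these libraries where they do the work, as an engineer would, in place of code of your own. Each camera call takes 0.05 s, during which the arm holds its last target.

## Task

First take the two spice jars off the caddy's lid and stand them back beside the third one on the turntable. Then press the caddy's lever right down so that the lid stays up, nest whatever measuring cups are out upright inside one another on the caddy's floor, largest first, and raise the lever again so that the lid falls shut over them. Work the lid only by its lever, never by touching the lid itself, and leave the mixer, beaters, bowl, spoon and third jar alone.

Things in the scene. Friction and masses are not known exactly. Their poses are not given: they have to be found in the camera images.
- caddy_in (a point): Fixed storage caddy: a cream open box 212 (its x) by 222 (its y) by 132 mm high, walls 4 mm, inside 204 by 214 by 126 mm high, with a hinged steel lid. This point is the centre of its inner floor, 6 mm above the counter; z up; +x points to the back edge with the hinge, -x to the front. A grey linkage cover, 22 mm thick, runs along the outside of its -y wall.
- lid (a joint): Lid angle, rad: 0 shut, 1.95 fully open. Hinge line at the caddy's x = +108 mm, 133 mm above the counter; lid 222 by 230 by 6 mm, 0.2 kg, top 139 mm above the counter when shut. Geared to the lever, it turns three times as far. Past about 1.55 its own weight carries it to the open stop, where it stays leaning back; below that its weight shuts it, damped.
- lever (a joint): Lid lever, rad: 0 at rest (pad up, lid shut), 0.65 fully down (lid stays open). The pad takes about 6 to 12 N to press. To shut the lid, raise the pad 25 mm or more and let go. The pad's centre swings in an upright plane along the caddy's x, 115 mm in front of the pivot: 0.30 rad above level at rest, 0.35 rad below level when down.
- lever_pivot (a point): Middle of the lever's level pivot axis (along the caddy's y), 104 mm above the counter, inside the front end of the grey linkage cover; axes as the caddy's. Fixed.
- lever_pad (a point): Centre of the black pad at the end of the lever: 36 mm along the lever, 30 mm wide (the caddy's y direction), 12 mm thick. It sticks out 79 mm in front of the caddy's front wall, about 138 mm above the counter at rest and 65 mm when fully down; free air beneath and on both sides, to press from above or pinch across its width.
- turntable_top (a point): Lazy Susan of grey plastic, 204 mm across, base fixed; its platter turns stiffly. This point is the centre of the platter's top, 26 mm above the counter. One spice jar stands on it, its centre some 57 mm from the middle; there is room for two more, at the corners of a triangle with it.
- jar_1_mid (a point): Empty glass spice jar with a dark twist cap, 48 mm in diameter, 100 mm high, 0.14 kg, standing on the caddy's shut lid at the start; this point is its centre, half-way up; z up along its axis.
- jar_2_mid (a point): A like spice jar, also standing on the shut lid at the start; centre, half-way up.
- jar_3_mid (a point): A like spice jar, standing on the turntable; centre, half-way up.
- mixer: Teal hand mixer, 190 by 80 by 145 mm, origin under its middle. Not part of the job.
- bowl: Cream melamine bowl, 170 mm across, 75 mm high, origin under its middle. Not part of the job.
- beater_a: Steel mixer beater lying down, 170 mm long, 44 mm high. Not part of the job.
- beater_b: As beater_a. Not part of the job.
- spoon: Wooden spoon, 240 mm long, lying down. Not part of the job.
- measure_1_mid (a point): The largest measuring cup, teal melamine: round, 108 mm across at the rim (102 at the foot), 60 mm high, wall 4 mm, weighted base 4 mm, about 106 g. This point is on its axis, half-way up the cup (30 mm above its underside); z up. A flat upright handle rises from the rim on its +x side: centred 52 mm from the axis, 16 mm wide (along y), 6 mm thick (along x), its top 112 mm above the underside. May be absent (None).
- measure_2_mid (a point): The second measuring cup, mustard yellow melamine: round, 86 mm across at the rim (80 at the foot), 54 mm high, wall 4 mm, weighted base 4 mm, about 90 g. This point is on its axis, half-way up the cup (27 mm above its underside); z up. A flat upright handle rises from the rim on its +x side: centred 41 mm from the axis, 16 mm wide (along y), 6 mm thick (along x), its top 112 mm above the underside. May be absent (None).
- measure_3_mid (a point): The third measuring cup, coral red melamine: round, 64 mm across at the rim (58 at the foot), 48 mm high, wall 4 mm, weighted base 4 mm, about 75 g. This point is on its axis, half-way up the cup (24 mm above its underside); z up. A flat upright handle rises from the rim on its +x side: centred 30 mm from the axis, 16 mm wide (along y), 6 mm thick (along x), its top 112 mm above the underside. May be absent (None).
- measure_4_mid (a point): The smallest measuring cup, cream white melamine: round, 44 mm across at the rim (38 at the foot), 42 mm high, wall 4 mm, weighted base 4 mm, about 61 g. This point is on its axis, half-way up the cup (21 mm above its underside); z up. A flat upright handle rises from the rim on its +x side: centred 20 mm from the axis, 16 mm wide (along y), 6 mm thick (along x), its top 112 mm above the underside. May be absent (None).
Things that resemble listed ones, but are neither listed nor needed, are in the scene too. What is shaped like the part that bears measure_2_mid but blue or purple is not meant.

How it is judged (in metres and radians):
On the way, in this order (a step that is already met when the one before it is completed fails the run):
1. both stray jars stand on the turntable, let go, and the lid is still shut (horizontal distance between each of jar_1_mid, jar_2_mid and turntable_top below 0.085 m and z of jar_1_mid in the frame of turntable_top between 0.044 and 0.056 m and angle between each of jar_1_mid, jar_2_mid's own z axis and vertical below 0.12 rad and z of jar_2_mid in the frame of turntable_top between 0.044 and 0.056 m and contact force between the fingers and jar_1 below 0.1 N and contact force between the fingers and jar_2 below 0.1 N and value of joint lid below 0.1 rad), for 0.2 s.
2. the lid stays raised, the lever right down (value of joint lid above 1.75 rad and value of joint lever above 0.58 rad), for 0.3 s.
3. all the cups are nested in the caddy and let go, the lid still up (x of measure_1_mid in the frame of caddy_in between -0.09 and 0.09 m and y of measure_1_mid in the frame of caddy_in between -0.095 and 0.095 m and z of measure_1_mid in the frame of caddy_in below 0.036 m and angle between each of measure_1_mid, measure_2_mid, measure_3_mid, measure_4_mid's own z axis and vertical below 0.12 rad and horizontal distance between measure_1_mid and measure_2_mid below 0.013 m and horizontal distance between measure_1_mid and measure_3_mid below 0.024 m and horizontal distance between measure_1_mid and measure_4_mid below 0.034 m and x of measure_2_mid in the frame of caddy_in between -0.09 and 0.09 m and y of measure_2_mid in the frame of caddy_in between -0.095 and 0.095 m and z of measure_2_mid in the frame of caddy_in below 0.037 m and horizontal distance between measure_2_mid and measure_3_mid below 0.013 m and horizontal distance between measure_2_mid and measure_4_mid below 0.023 m and x of measure_3_mid in the frame of caddy_in between -0.09 and 0.09 m and y of measure_3_mid in the frame of caddy_in between -0.095 and 0.095 m and z of measure_3_mid in the frame of caddy_in below 0.038 m and horizontal distance between measure_3_mid and measure_4_mid below 0.012 m and x of measure_4_mid in the frame of caddy_in between -0.09 and 0.09 m and y of measure_4_mid in the frame of caddy_in between -0.095 and 0.095 m and z of measure_4_mid in the frame of caddy_in below 0.039 m and value of joint lid above 1.6 rad and contact force between the fingers and measure_1 below 0.1 N and contact force between the fingers and measure_2 below 0.1 N and contact force between the fingers and measure_3 below 0.1 N and contact force between the fingers and measure_4 below 0.1 N), for 0.2 s.
At the end, for the whole second after the job is handed in: The lid is shut (under 0.06 rad) with the lever up; every cup present stands upright (within 0.12 rad) inside all larger ones at floor level in the caddy, and the two stray jars stand upright on the turntable with their centres within 85 mm of the middle; all at rest (horizontal distance between each of jar_1_mid, jar_2_mid and turntable_top below 0.085 m and z of jar_1_mid in the frame of turntable_top between 0.044 and 0.056 m and angle between each of jar_1_mid, jar_2_mid, measure_1_mid, measure_2_mid, measure_3_mid, measure_4_mid's own z axis and vertical below 0.12 rad and z of jar_2_mid in the frame of turntable_top between 0.044 and 0.056 m and x of measure_1_mid in the frame of caddy_in between -0.09 and 0.09 m and y of measure_1_mid in the frame of caddy_in between -0.095 and 0.095 m and z of measure_1_mid in the frame of caddy_in below 0.036 m and horizontal distance between measure_1_mid and measure_2_mid below 0.013 m and horizontal distance between measure_1_mid and measure_3_mid below 0.024 m and horizontal distance between measure_1_mid and measure_4_mid below 0.034 m and x of measure_2_mid in the frame of caddy_in between -0.09 and 0.09 m and y of measure_2_mid in the frame of caddy_in between -0.095 and 0.095 m and z of measure_2_mid in the frame of caddy_in below 0.037 m and horizontal distance between measure_2_mid and measure_3_mid below 0.013 m and horizontal distance between measure_2_mid and measure_4_mid below 0.023 m and x of measure_3_mid in the frame of caddy_in between -0.09 and 0.09 m and y of measure_3_mid in the frame of caddy_in between -0.095 and 0.095 m and z of measure_3_mid in the frame of caddy_in below 0.038 m and horizontal distance between measure_3_mid and measure_4_mid below 0.012 m and x of measure_4_mid in the frame of caddy_in between -0.09 and 0.09 m and y of measure_4_mid in the frame of caddy_in between -0.095 and 0.095 m and z of measure_4_mid in the frame of caddy_in below 0.039 m and linear speed of each of measure_1, measure_2, measure_3, measure_4, jar_1, jar_2 below 0.02 m/s and value of joint lid below 0.06 rad and value of joint lever below 0.03 rad); the robot touches nothing.
It fails at once if the lid is pushed or lifted directly by the robot (contact force between any of the fingers, the arm and lid above 2 N).
It fails at once if a spice jar is knocked over (angle between any of jar_1_mid, jar_2_mid, jar_3_mid's own z axis and vertical above 0.7 rad).
It fails at once if the jar already on the turntable is pushed off its place (distance of jar_3_mid from where it was at the start of the episode above 0.05 m).
It fails at once if the mixer, beaters, bowl or spoon are disturbed (distance of any of mixer, bowl, beater_a, beater_b, spoon from where it was at the start of the episode above 0.03 m).
Of measure_1, measure_2, measure_3, measure_4 only 3 to 4 are there at a start; the rules pass over those that are not, and their reading is None.
At some moment in a run one of measure_1, measure_2, measure_3 may be knocked a few centimetres aside while the robot is not near it.
It also fails if it takes over 192 s, if anything falls off the work surface, if the arm or the gripper's body presses on something with over 40 N, if the wrist force passes 120 N, or if a joint passes its speed limit or range.

## Working session

There is one attempt and no reset: what is moved stays moved. The work goes in short steps, Python scripts to look and compute and a shell command to move; the robot and the scene stay as the last step left them, time stands still between calls to the robot, and variables do not carry over. Pictures are saved under pics/ and viewed, and the job is handed in when it is done.

```bash
ls; mkdir -p pics; cat > h.py <<'E'
import numpy as np, cv2
from rig import telemetry, imaging, ctrl
def cap(n,save=None):
    c=imaging.capture(n)
    if save: cv2.imwrite('pics/'+save+'.png',c['frame'][:,:,::-1])
    c['K']=np.array([[c['fx'],0,c['cx']],[0,c['fy'],c['cy']],[0,0,1.]])
    c['D']=np.array(c['D'],float)
    c['R']=cv2.Rodrigues(np.array(c['rvec'],float))[0]; c['t']=np.array(c['tvec'],float).reshape(3)
    return c
def world(c):
    h,w=c['z_map'].shape
    u,v=np.meshgrid(np.arange(w),np.arange(h))
    p=cv2.undistortPoints(np.stack([u,v],-1).reshape(-1,1,2).astype(float),c['K'],c['D']).reshape(h,w,2)
    z=c['z_map'].astype(float)
    P=np.stack([p[...,0]*z,p[...,1]*z,z],-1)
    W=(P-c['t'])@c['R']
    W[z<=0]=np.nan
    return W
def ray(c,uv,z):
    p=cv2.undistortPoints(np.array(uv,float).reshape(-1,1,2),c['K'],c['D']).reshape(-1,2)
    d=np.c_[p,np.ones(len(p))]@c['R']; o=-c['R'].T@c['t']
    s=(z-o[2])/d[:,2]
    return o+d*s[:,None]
E
python3 - <<'E'
from h import *
for n in ['side','top','wrist']:
    c=cap(n,n+'0'); print(n,c['K'][0,0],(-c['R'].T@c['t']).round(),c['R'][2].round(2))
s=telemetry.sense();print(s)
E
```

```text
pics
side 550.3040389806949 [ 322. -906.  750.] [ 0.16  0.82 -0.55]
top 574.0986902321849 [ 417.   25. 1683.] [ 0.05  0.01 -1.  ]
wrist 354.7087224836723 [ 61. 529. 374.] [ 0.31 -0.09 -0.95]
{'time_s': 0.15, 'joints': array([ 1.07160365e+00,  3.13304359e-01,  1.49821733e+00,  1.37249288e-05,
        1.33100864e+00, -2.23411227e-01]), 'dq': array([-0.00068722, -0.00214258, -0.00201553, -0.00157956,  0.00083985,
        0.00063211]), 'tau': array([ 1.10987585e-03, -4.12364566e+01, -2.59796011e+01, -1.96183382e-04,
        3.20454892e-03, -4.17828937e-05]), 'eef_pos': array([142.8828859 , 504.99616506, 230.89232897]), 'ee_rot': array([-0.56384966,  0.56411391,  0.42622192, -0.4268301 ]), 'force': array([0.1115181 , 0.51963474, 0.1099747 ]), 'wrist_torque': array([-0.02559449, -0.03685071,  0.02751898]), 'grip_width': 0.9979777872425325}
```

View pics/side0.png

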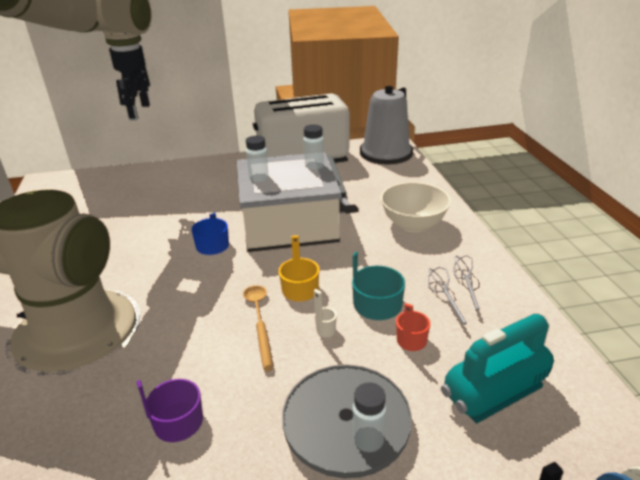

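View pics/top0.png

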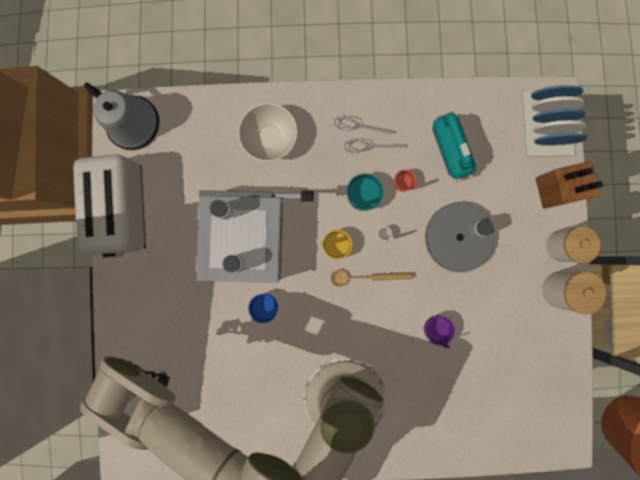

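View pics/wrist0.png

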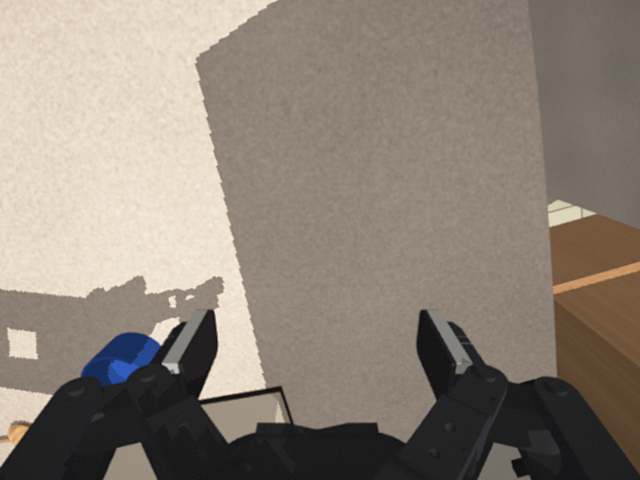

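```bash
cat > see.py <<'E'
from h import *
def masks(hsv):
    H,S,V=[hsv[...,i].astype(int) for i in range(3)]
    return {'teal':(H>84)&(H<98)&(S>130)&(V>60),'yellow':(H>16)&(H<26)&(S>190)&(V>140),'red':((H<6)|(H>174))&(S>150)&(V>110)}
if __name__=='__main__':
  for n in ['top','side']:
    c=cap(n); W=world(c)
    hsv=cv2.cvtColor(c['frame'],cv2.COLOR_RGB2HSV)
    for k,m in masks(hsv).items():
        nn,l,st,ce=cv2.connectedComponentsWithStats(m.astype(np.uint8))
        for i in range(1,nn):
            if st[i,4]<80: continue
            P=W[l==i]; P=P[~np.isnan(P[:,0])]
            if len(P)<20 or P[:,0].max()>900: pass
            print(n,k,st[i],'med',np.median(P,0).round(),'lo',np.percentile(P,3,axis=0).round(),'hi',np.percentile(P,97,axis=0).round())
E
python3 see.py
python3 - <<'E'
from h import *
c=cap('top');W=world(c)
for v,u in [(260,240),(195,310),(195,320),(208,219),(263,233),(237,460),(228,485),(190,343),(232,387),(181,404),(244,338),(192,365),(186,425),(235,405),(270,250),(350,560),(200,250)]:
    print((u,v),W[v,u].round(1),c['frame'][v,u])
for a,b in [('a',(300,150,480,300)),('b',(190,180,340,290))]:
    x0,y0,x1,y1=b
    cv2.imwrite(f'pics/top_{a}.png',cv2.resize(c['frame'][y0:y1,x0:x1,::-1],None,fx=4.4,fy=4.4,interpolation=2) if 0 else cv2.resize(c['frame'][y0:y1,x0:x1,::-1],(800,int(800*(y1-y0)/(x1-x0))) if 800*(y1-y0)/(x1-x0)<=600 else (700,600),interpolation=cv2.INTER_CUBIC))
E
```

```text
top teal [ 434  113   41   65 1510] med [ 725. -323.   79.] lo [ 645. -371.   48.] hi [ 798. -287.  142.]
top teal [347 175  36  35 962] med [606. -78.   6.] lo [ 561. -121.   -2.] hi [648. -32.  61.]
top red [394 171  23  20 250] med [ 634. -192.    9.] lo [ 608. -216.   -1.] hi [ 661. -166.   91.]
side teal [ 353  267   51   51 1975] med [600. -51.  32.] lo [ 555. -126.    2.] hi [646. -24.  58.]
side teal [ 446  314  107  104 6198] med [ 716. -360.   75.] lo [ 638. -394.   32.] hi [ 798. -323.  139.]
side yellow [ 279  236   40   64 1420] med [451.  32.  34.] lo [416. -32.   4.] hi [486.  50.  87.]
side red [ 396  304   33   47 1097] med [ 619. -212.   35.] lo [ 602. -221.    4.] hi [ 658. -165.   99.]
(240, 260) [417.  261.4 209.2] [107 109 105]
(310, 195) [585.9  78.2 153.7] [41 41 41]
(320, 195) [602.3  54.2  -3.3] [177 164 149]
(219, 208) [551.1 309.1 231.9] [70 68 69]
(233, 263) [409.9 274.1 241.8] [70 70 68]
(460, 237) [ 465.5 -349.7   23.8] [30 31 31]
(485, 228) [ 485.  -396.8  126.9] [68 67 65]
(343, 190) [614.4 -14.    3. ] [113 101  90]
(387, 232) [ 487.1 -139.3    2.8] [174 166 150]
(404, 181) [ 635.4 -194.1    8. ] [144  67  51]
(338, 244) [455.9   5.4   9.8] [193 156  54]
(365, 192) [606.3 -78.3   6.1] [ 30 114 110]
(425, 186) [ 618.7 -255.2    9.9] [148 135 121]
(405, 235) [ 476.7 -191.8    3.6] [134 123 109]
(250, 270) [389.4 245.9 140.3] [140 136 133]
(560, 350) [ 118.8 -650.5   -4.6] [172 159 144]
(250, 200) [578.4 241.4 143.3] [86 82 81]
```

```bash
python3 - <<'E'
from h import *
c=cap('side');x0,y0,x1,y1=180,210,460,400
cv2.imwrite('pics/side_a.png',cv2.resize(c['frame'][y0:y1,x0:x1,::-1],(800,543),interpolation=cv2.INTER_CUBIC))
E
```

```text
(no output)
```

View pics/top_a.png

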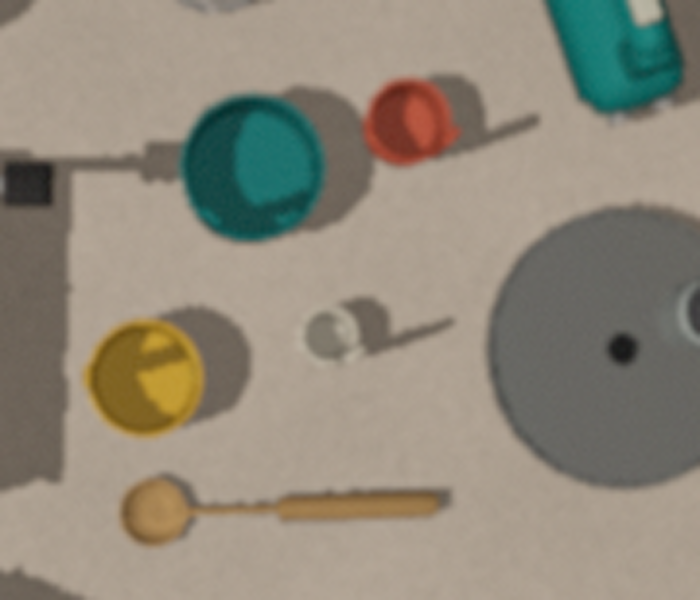

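View pics/top_b.png

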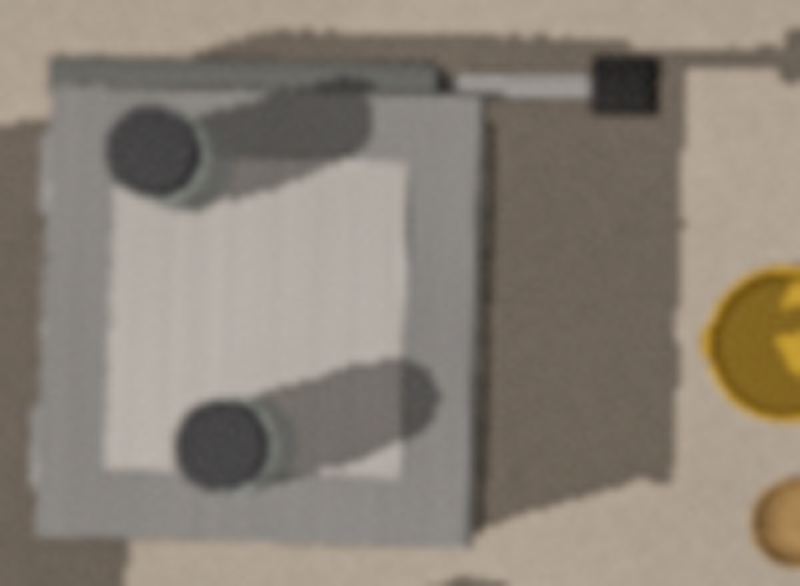

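View pics/side_a.png

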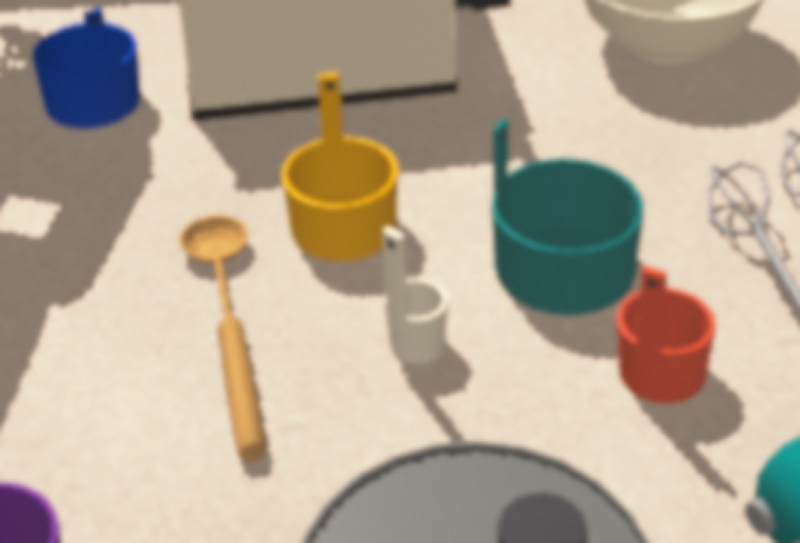

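```bash
cat > cups.py <<'E'
from h import *
from see import masks
spec={'teal':(60,54,52),'yellow':(54,43,41),'red':(48,32,30),'white':(42,22,20)}
def circfit(x):
    A=np.c_[2*x,np.ones(len(x))]; s=np.linalg.lstsq(A,(x**2).sum(1),rcond=None)[0]
    return s[:2],np.sqrt(s[2]+s[0]**2+s[1]**2)
def cup(c,name,base=0,center=None):
    W=world(c);hsv=cv2.cvtColor(c['frame'],cv2.COLOR_RGB2HSV)
    H,S,V=[hsv[...,i].astype(int) for i in range(3)]
    near=(W[...,0]>250)&(W[...,0]<750)&(W[...,1]>-300)&(W[...,1]<450)&(W[...,2]<160)
    h,r,hr=spec[name]
    if name=='white': m=(S<60)&(W[...,2]>base+10)&near&(np.hypot(W[...,0]-center[0],W[...,1]-center[1])<75)
    elif name=='yellow': m=(H>14)&(H<28)&(S>150)&near
    else: m=masks(hsv)[name]&near
    n,l,st,ce=cv2.connectedComponentsWithStats(m.astype(np.uint8)); 
    cand=[i for i in range(1,n) if st[i,4]>60]
    return W,l,cand
if __name__=='__main__':
  for n in ['top','side']:
    c=cap(n)
    for k in spec:
        W,l,cand=cup(c,k,0,(483,-138))
        for i in cand:
            P=W[l==i]; h,r,hr=spec[k]
            Hd=P[P[:,2]>h+8]; B=P[P[:,2]<=h+2]
            rim=P[abs(P[:,2]-h)<6]
            cc,rr=circfit(rim[:,:2]) if len(rim)>10 else ((0,0),0)
            # rim contour by ray
            ct=max(cv2.findContours((l==i).astype(np.uint8),0,1)[0],key=cv2.contourArea).reshape(-1,2)
            q=ray(c,ct,h)[:,:2]
            c2,r2=circfit(q)
            for _ in range(5):
                d=abs(np.hypot(*(q-c2).T)-r2); k2=d<max(3,np.percentile(d,60)); c2,r2=circfit(q[k2])
            print(n,k,len(P),'maxz',P[:,2].max().round(),'depthfit',np.round(cc),round(rr,1),'rayfit',np.round(c2,1),round(r2,1),'handle',len(Hd),Hd.mean(0).round() if len(Hd) else '')
E
python3 cups.py
python3 - <<'E'
from h import *
from cups import circfit
c=cap('top');hsv=cv2.cvtColor(c['frame'],cv2.COLOR_RGB2HSV)
V=c['frame'].max(-1).astype(int)
def blob(x0,y0,x1,y1,th,z,save=0):
    m=np.zeros(V.shape,np.uint8); m[y0:y1,x0:x1]=V[y0:y1,x0:x1]<th
    ct=max(cv2.findContours(m,0,1)[0],key=cv2.contourArea)
    (u,v),rad=cv2.minEnclosingCircle(ct)
    M=cv2.moments(m[y0:y1,x0:x1]);
    n,l,st,ce=cv2.connectedComponentsWithStats(m); i=1+np.argmax(st[1:,4])
    print(st[i],ce[i].round(1),ray(c,[ce[i]],z).round(1), ray(c,[(u,v)],z).round(1),rad*2.6)
blob(205,195,234,222,76,239)
blob(218,250,250,276,76,239)
blob(470,215,500,245,76,126)
blob(298,185,316,206,60,144)
# turntable
m=((hsv[...,1]<25)&(V>80)&(V<125)).astype(np.uint8); m[:,:420]=0;m[:,500:]=0;m[:200]=0;m[275:]=0
ct=max(cv2.findContours(m,0,1)[0],key=cv2.contourArea).reshape(-1,2)
q=ray(c,ct,26)[:,:2];c2,r2=circfit(q)
for _ in range(5):
  d=abs(np.hypot(*(q-c2).T)-r2);c2,r2=circfit(q[d<max(3,np.percentile(d,60))])
print('tt',c2,r2)
m=((hsv[...,1]<25)&(V>75)&(V<200)).astype(np.uint8); m[:,:190]=0;m[:,286:]=0;m[:186]=0;m[286:]=0
m=cv2.morphologyEx(m,2,np.ones((3,3)))
b=cv2.boundingRect(m);print(b)
cv2.imwrite('pics/m.png',m[180:290,190:340]*255)
for uv in [(199,196),(281,196),(281,283),(197,282)]: print(ray(c,[uv],139).round(1))
E
```

```text
top teal 956 maxz 122.0 depthfit [602. -74.] 50.3 rayfit [601.4 -74.1] 49.2 handle 18 [562. -40. 107.]
top yellow 646 maxz 118.0 depthfit [455.   9.] 39.6 rayfit [454.8   8.4] 39.3 handle 10 [456.  49. 112.]
top red 237 maxz 115.0 depthfit [ 633. -190.] 28.0 rayfit [ 631.9 -190.9] 28.0 handle 15 [ 612. -209.   95.]
top white 107 maxz 115.0 depthfit [ 482. -127.] 19.4 rayfit [ 481.4 -127.4] 20.6 handle 19 [ 465. -138.  101.]
side teal 1973 maxz 70.0 depthfit [598. -76.] 51.0 rayfit [ 586.8 -104. ] 72.7 handle 1 [559. -45.  70.]
side yellow 1572 maxz 113.0 depthfit [451.   8.] 40.8 rayfit [401.7  -0.7] 91.6 handle 138 [452.  49.  88.]
side red 1093 maxz 110.0 depthfit [ 630. -192.] 29.5 rayfit [ 614.3 -208.3] 47.3 handle 196 [ 610. -215.   83.]
side white 621 maxz 113.0 depthfit [ 476. -128.] 20.3 rayfit [ 451.6 -126.6] 48.3 handle 192 [ 462. -141.   82.]
[211 201  16  15 193] [218.6 208.1] [[550.3 308.8 239. ]] [[550.3 308.5 239. ]] 20.76791830062866
[224 256  16  15 189] [231.6 263.1] [[409.9 278.2 239. ]] [[409.2 278.1 239. ]] 20.3438551902771
[477 218  17  17 200] [485.1 226.7] [[ 488.6 -397.5  126. ]] [[ 489.6 -398.3  126. ]] 22.694713401794434
[302 191  12  10 111] [307.1 195.5] [[585.9  86.5 144. ]] [[585.8  86.7 144. ]] 17.489971256256105
tt [ 466.36063169 -349.12473838] 98.74882823858013
(196, 191, 90, 91)
[[594.3 382.1 139. ]]
[[587.1 157.4 139. ]]
[[352.3 163.1 139. ]]
[[360.3 391.8 139. ]]
```

```bash
python3 - <<'E'
from h import *
c=cap('side');V=c['frame'].max(-1).astype(int)
cv2.imwrite('pics/side_b.png',cv2.resize(c['frame'][110:260,220:370,::-1],(600,600),interpolation=cv2.INTER_CUBIC))
W=world(c)
P=W[170:260,230:350].reshape(-1,3)
f=P[(P[:,2]>20)&(P[:,2]<110)&(P[:,1]>100)&(P[:,1]<230)]
print('front wall',len(f),np.median(f,0),np.percentile(f[:,0],[1,99]))
A=np.polyfit(f[:,0],f[:,1],1);print(A,np.polyval(A,480))
t=P[(P[:,2]>132)&(P[:,2]<148)]
print('lid',np.median(t,0),np.percentile(t,[1,99],axis=0))
for (x0,y0,x1,y1) in [(245,135,268,152),(300,122,325,140),(352,383,387,405),(340,200,358,214)]:
    m=np.zeros(V.shape,bool);m[y0:y1,x0:x1]=V[y0:y1,x0:x1]<70
    q=W[m];print(m.sum(),np.nanmedian(q,0).round(1),np.nanpercentile(q,[3,97],axis=0).round(1).tolist())
E
```

```text
front wall 3098 [464.62353833 173.6910826   67.48517569] [356.32359198 582.63703203]
[-4.58034065e-02  1.95026782e+02] 173.04114638856714
lid [465.67961247 220.90186426 138.08321714] [[355.28768437  79.84293595 132.65891258]
 [580.12050031 322.49822596 145.32584822]]
120 [406.6 263.6 230.5] [[388.5, 257.4, 221.7], [425.0, 273.7, 238.6]]
114 [545.3 293.3 230.6] [[528.6, 286.7, 222.1], [566.1, 304.0, 239.0]]
23 [ 466.9 -411.6  121.9] [[463.5, -417.6, 114.9], [500.0, -401.6, 124.8]]
107 [580.8  80.9 142.3] [[566.9, 68.7, 77.4], [590.8, 184.7, 147.7]]
```

View pics/side_b.png

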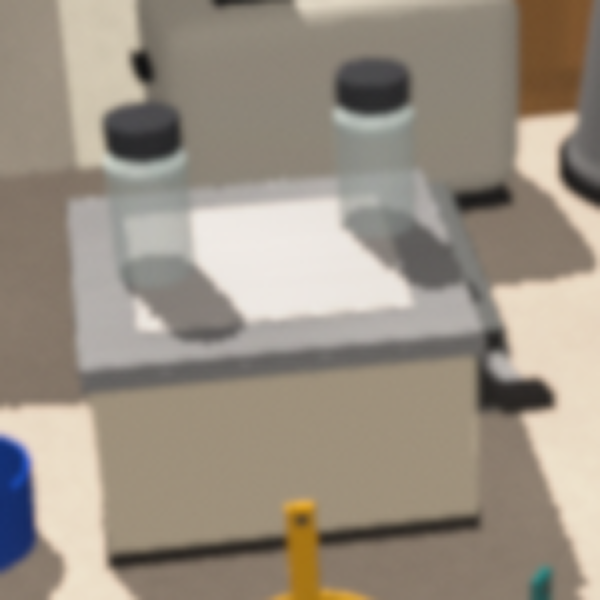

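```bash
cat > plan.py <<'E'
import sys
from h import *
from scipy.spatial.transform import Rotation as R
def rot(s): q=s['ee_rot']; return R.from_quat([q[1],q[2],q[3],q[0]])
def go(x,y,z,yaw=None):
    """yaw deg of tool x axis in world (mod 180 nearest)"""
    s=telemetry.sense(); r=rot(s); m=r.as_matrix(); p=np.array(s['eef_pos'])
    cur=np.degrees(np.arctan2(m[1,0],m[0,0]))
    if yaw is None: yaw=cur
    d=(yaw-cur+90)%180-90
    yw=np.radians(cur+d)
    T=np.array([[np.cos(yw),np.sin(yw),0],[0,0,-1],[0,0,0]]).T; T[:,2]=np.cross(T[:,0],T[:,1])
    tw=(r.inv()*R.from_matrix(T)).as_rotvec()
    dp=m.T@(np.array([x,y,z])-p)/10
    print('TCP',p.round(1),'yaw',round(cur,1),'j6',round(s['joints'][5],2),'grip',round(s['grip_width'],3),'t',round(s['time_s'],1),'F',np.round(s['force'],1))
    print('  dp cm',dp.round(2),'twist',tw.round(3), 'dyaw',round(d,1))
if __name__=='__main__':
    a=[None if v=='-' else float(v) for v in sys.argv[1:]]
    if len(a)==0: s=telemetry.sense(); go(*s['eef_pos'])
    else: go(*a)
E
python3 plan.py 548 307 300 60; python3 plan.py 408 278 300 60; python3 -c "
from plan import *
print(rot(telemetry.sense()).as_matrix().round(2))"
```

```text
TCP [143.  505.2 231.3] yaw 74.2 j6 -0.22 grip 1.0 t 0.6 F [0.7 0.1 0.4]
  dp cm [ -8.04  -6.87 -44.37] twist [-0.     0.248 -0.   ] dyaw -14.2
TCP [143.  505.2 231.3] yaw 74.2 j6 -0.22 grip 1.0 t 0.6 F [0.7 0.1 0.4]
  dp cm [-14.64  -6.87 -31.69] twist [-0.     0.248 -0.   ] dyaw -14.2
[[ 0.27 -0.   -0.96]
 [ 0.96 -0.    0.27]
 [-0.   -1.    0.  ]]
```

```bash
python3 -m handwheel '[{"delta_pos":[-2,-3,-4],"twist":[0,0.03,0],"jaw":1},{"delta_pos":[-4,-5,-8],"twist":[0,0.06,0],"jaw":1},{"delta_pos":[-6,-6.5,-12],"twist":[0,0.1,0],"jaw":1},{"delta_pos":[-7.5,-6.87,-16],"twist":[0,0.13,0],"jaw":1},{"delta_pos":[-9,-6.87,-19.5],"twist":[0,0.16,0],"jaw":1},{"delta_pos":[-10.5,-6.87,-23],"twist":[0,0.2,0],"jaw":1},{"delta_pos":[-12,-6.87,-26],"twist":[0,0.23,0],"jaw":1},{"delta_pos":[-13.5,-6.87,-29],"twist":[0,0.248,0],"jaw":1},{"delta_pos":[-14.6,-6.87,-31.7],"twist":[0,0.248,0],"jaw":1},{"delta_pos":[-14.6,-6.87,-31.7],"twist":[0,0.248,0],"jaw":1}]' 30; python3 plan.py 408 278 185 60; python3 - <<'E'
from h import *
cap('wrist','w1')
E
```

```text
time_s: 1.38
eef_pos: [411.7, 275.0, 299.5]
ee_rot: [-0.613, 0.614, 0.352, -0.352]
force: [-0.5, 0.3, 0.1]
grip_width: 1.002
TCP [411.7 275.  299.5] yaw 59.7 j6 -0.69 grip 1.002 t 1.4 F [-0.5  0.3  0.1]
  dp cm [ 0.08 11.45  0.48] twist [ 0.001 -0.006 -0.001] dyaw 0.3
```

View pics/w1.png

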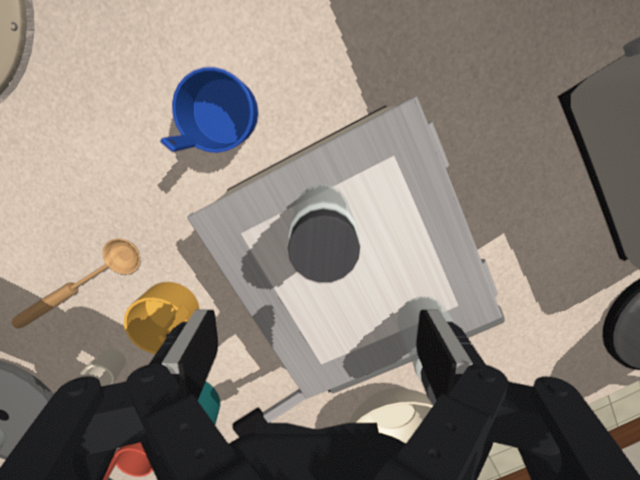

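```bash
python3 - <<'E'
from h import *
c=cap('wrist');V=c['frame'].max(-1).astype(int)
m=np.zeros(V.shape,np.uint8);m[190:300,270:380]=V[190:300,270:380]<85
n,l,st,ce=cv2.connectedComponentsWithStats(m);i=1+np.argmax(st[1:,4])
print(st[i],ce[i],ray(c,[ce[i]],239).round(1), np.nanmedian(world(c)[l==i],0).round(1))
# lid corners
print(ray(c,[(417,98),(190,214),(305,397),(502,315)],139).round(1))
E
python3 plan.py 408 278 185 60
```

```text
[ 287  213   71   72 3943] [322.17803703 249.48059853] [[404.1 284.3 239. ]] [404.  284.3 239.3]
[[363.  397.8 139. ]
 [349.  182.  139. ]
 [575.8 165.7 139. ]
 [588.  386.8 139. ]]
TCP [408.7 277.8 299.8] yaw 59.9 j6 -0.69 grip 1.003 t 1.5 F [-0.8  0.   0.6]
  dp cm [-1.000e-02  1.148e+01  6.000e-02] twist [-0.001 -0.002 -0.   ] dyaw 0.1
```

```bash
cat > jarw.py <<'E'
from h import *
c=cap('wrist');V=c['frame'].max(-1).astype(int)
m=np.zeros(V.shape,np.uint8);m[190:300,270:380]=V[190:300,270:380]<85
n,l,st,ce=cv2.connectedComponentsWithStats(m);i=1+np.argmax(st[1:,4])
print(telemetry.sense()['eef_pos'],st[i],ce[i],ray(c,[ce[i]],239).round(1), np.nanmedian(world(c)[l==i],0).round(1))
E
python3 jarw.py; python3 jarw.py
```

```text
[407.9806016  278.49743061 299.93490783] [ 287  216   70   72 3937] [321.50952502 252.01981204] [[404.2 284.2 239. ]] [404.1 284.2 239.3]
[407.63621169 278.89390552 300.08125955] [ 286  217   71   72 3922] [321.03314635 253.35925548] [[404.2 284.2 239. ]] [404.1 284.2 239.3]
```

```bash
python3 -m handwheel '[{"delta_pos":[0.1,2,0.2],"twist":[0,0,0],"jaw":1},{"delta_pos":[0.1,4.5,0.2],"twist":[0,0,0],"jaw":1},{"delta_pos":[0.1,7,0.2],"twist":[0,0,0],"jaw":1},{"delta_pos":[0.1,9.5,0.2],"twist":[0,0,0],"jaw":1},{"delta_pos":[0.1,11,0.2],"twist":[0,0,0],"jaw":1},{"delta_pos":[0.1,11.5,0.2],"twist":[0,0,0],"jaw":1},{"delta_pos":[0.1,11.5,0.2],"twist":[0,0,0],"jaw":0.4},{"delta_pos":[0.1,11.5,0.2],"twist":[0,0,0],"jaw":0.4},{"delta_pos":[0.1,11.5,0.2],"twist":[0,0,0],"jaw":0.4},{"delta_pos":[0.1,11.5,0.2],"twist":[0,0,0],"jaw":0.4}]' 30; python3 - <<'E'
from h import *
c=cap('wrist','w2')
E
```

```text
time_s: 2.42
eef_pos: [407.5, 280.7, 186.4]
ee_rot: [-0.612, 0.612, 0.355, -0.353]
force: [0.3, 1.8, 2.8]
grip_width: 0.554
```

View pics/w2.png

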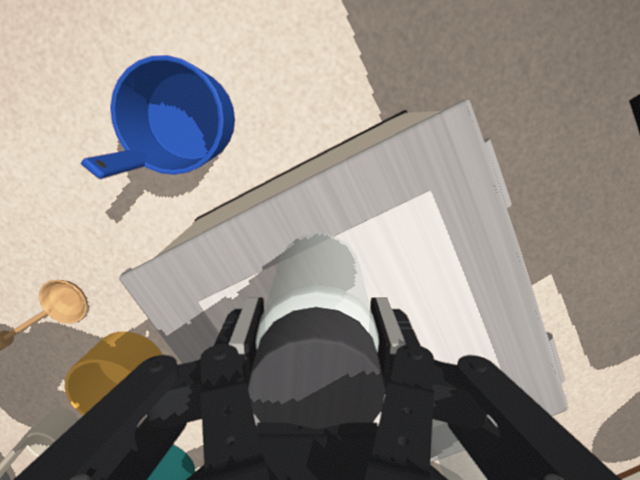

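```bash
python3 -m handwheel '[{"delta_pos":[0,-1,0],"twist":[0,0,0],"jaw":0.4},{"delta_pos":[0,-3.5,0],"twist":[0,0,0],"jaw":0.4},{"delta_pos":[0,-6.5,0],"twist":[0,0,0],"jaw":0.4},{"delta_pos":[-1.7,-9,-1],"twist":[0,0,0],"jaw":0.4},{"delta_pos":[-5,-9,-2.9],"twist":[0,0,0],"jaw":0.4},{"delta_pos":[-8.4,-9,-4.9],"twist":[0,0,0],"jaw":0.4},{"delta_pos":[-11.8,-9,-6.8],"twist":[0,0,0],"jaw":0.4},{"delta_pos":[-15.2,-9,-8.8],"twist":[0,0,0],"jaw":0.4},{"delta_pos":[-18.6,-9,-10.7],"twist":[0,0,0],"jaw":0.4},{"delta_pos":[-22,-9,-12.7],"twist":[0,0,0],"jaw":0.4}]' 30; python3 plan.py 408 -344 250 60
```

```text
time_s: 3.3
eef_pos: [406.2, 24.5, 275.8]
ee_rot: [-0.612, 0.613, 0.354, -0.353]
force: [1.5, -1.2, -0.6]
grip_width: 0.554
TCP [406.2  24.5 275.8] yaw 60.0 j6 -1.28 grip 0.554 t 3.3 F [ 1.5 -1.2 -0.6]
  dp cm [-31.83   2.59 -18.57] twist [0.001 0.    0.   ] dyaw -0.0
```

```bash
python3 -m handwheel '[{"delta_pos":[-3.4,0,-2],"twist":[0,0,0],"jaw":0.4},{"delta_pos":[-6.9,0,-4],"twist":[0,0,0],"jaw":0.4},{"delta_pos":[-10.4,0,-6],"twist":[0,0,0],"jaw":0.4},{"delta_pos":[-13.9,0,-8.1],"twist":[0,0,0],"jaw":0.4},{"delta_pos":[-17.4,0,-10.1],"twist":[0,0,0],"jaw":0.4},{"delta_pos":[-20.9,0.5,-12.2],"twist":[0,0,0],"jaw":0.4},{"delta_pos":[-24.4,1,-14.2],"twist":[0,0,0],"jaw":0.4},{"delta_pos":[-27.9,1.5,-16.2],"twist":[0,0,0],"jaw":0.4},{"delta_pos":[-30.5,2,-17.7],"twist":[0,0,0],"jaw":0.4},{"delta_pos":[-31.8,2.5,-18.5],"twist":[0,0,0],"jaw":0.4}]' 30; python3 - <<'E'
from h import *
cap('side','s2');cap('top','t2')
E
python3 plan.py 408 -344 80 60
```

```text
time_s: 4.13
eef_pos: [407.2, -345.0, 249.8]
ee_rot: [0.613, -0.613, -0.352, 0.353]
force: [-0.2, 0.8, -1.8]
grip_width: 0.553
TCP [ 407.3 -343.5  249.2] yaw 59.8 j6 -1.96 grip 0.556 t 4.2 F [-0.6  0.3 -2.1]
  dp cm [-1.000e-02  1.691e+01 -1.200e-01] twist [-0.002 -0.003  0.   ] dyaw 0.2
```

View pics/s2.png

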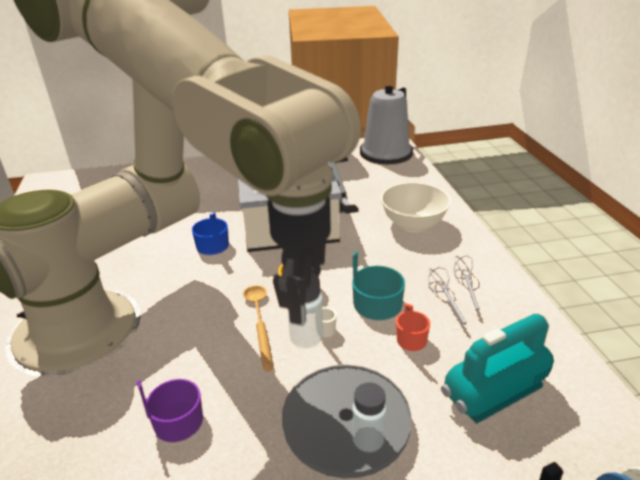

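```bash
python3 -m handwheel '[{"delta_pos":[0,2.5,-0.1],"twist":[0,0,0],"jaw":0.4},{"delta_pos":[0,6,-0.1],"twist":[0,0,0],"jaw":0.4},{"delta_pos":[0,9.5,-0.1],"twist":[0,0,0],"jaw":0.4},{"delta_pos":[0,13,-0.1],"twist":[0,0,0],"jaw":0.4},{"delta_pos":[0,15.5,-0.1],"twist":[0,0,0],"jaw":0.4},{"delta_pos":[0,16.5,-0.1],"twist":[0,0,0],"jaw":0.4},{"delta_pos":[0,17,-0.1],"twist":[0,0,0],"jaw":0.4},{"delta_pos":[0,17.4,-0.1],"twist":[0,0,0],"jaw":0.4},{"delta_pos":[0,17.4,-0.1],"twist":[0,0,0],"jaw":0.4},{"delta_pos":[0,17.4,-0.1],"twist":[0,0,0],"jaw":0.4}]' 30; python3 - <<'E'
from h import *
cap('wrist','w3')
E
python3 plan.py
```

```text
time_s: 5.07
eef_pos: [409.5, -342.7, 77.4]
ee_rot: [-0.612, 0.613, 0.354, -0.353]
force: [0.2, -0.5, -0.7]
grip_width: 0.557
TCP [ 409.4 -342.7   77.4] yaw 60.0 j6 -1.96 grip 0.553 t 5.1 F [ 0.1  0.3 -1.4]
  dp cm [0. 0. 0.] twist [ 0.002  0.    -0.001] dyaw 0.0
```

View pics/w3.png

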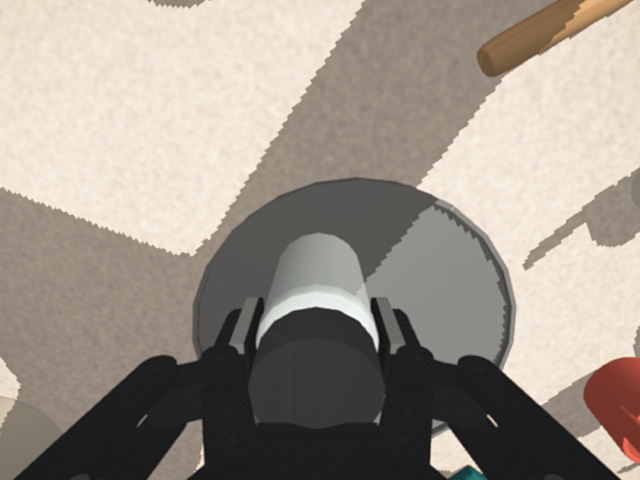

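```bash
python3 -m handwheel '[{"delta_pos":[0,0.15,0],"twist":[0,0,0],"jaw":0.4},{"delta_pos":[0,0.3,0],"twist":[0,0,0],"jaw":0.4},{"delta_pos":[0,0.35,0],"twist":[0,0,0],"jaw":0.4},{"delta_pos":[0,0.35,0],"twist":[0,0,0],"jaw":0.6},{"delta_pos":[0,0.35,0],"twist":[0,0,0],"jaw":0.7},{"delta_pos":[0,0.35,0],"twist":[0,0,0],"jaw":0.8},{"delta_pos":[0,-0.5,0],"twist":[0,0,0],"jaw":0.85},{"delta_pos":[0,-3,0],"twist":[0,0,0],"jaw":0.85},{"delta_pos":[0,-7,0],"twist":[0,0,0],"jaw":0.85},{"delta_pos":[0,-11,0],"twist":[0,0,0],"jaw":0.85}]' 30; python3 plan.py 548.5 308 310 60
```

```text
time_s: 5.95
eef_pos: [408.5, -341.7, 187.5]
ee_rot: [0.613, -0.612, -0.353, 0.354]
force: [0.1, -0.2, 0.8]
grip_width: 0.857
TCP [ 408.5 -341.7  187.5] yaw 60.0 j6 -1.96 grip 0.857 t 6.0 F [ 0.1 -0.2  0.8]
  dp cm [ 63.26 -12.17  20.4 ] twist [-0.002 -0.     0.001] dyaw 0.0
```

```bash
python3 -m handwheel '[{"delta_pos":[3.3,-3,1],"twist":[0,0,0],"jaw":1},{"delta_pos":[6.8,-6,2.2],"twist":[0,0,0],"jaw":1},{"delta_pos":[10.6,-8,3.4],"twist":[0,0,0],"jaw":1},{"delta_pos":[14.5,-9,4.7],"twist":[0,0,0],"jaw":1},{"delta_pos":[18.4,-10,5.9],"twist":[0,0,0],"jaw":1},{"delta_pos":[22.3,-11,7.2],"twist":[0,0,0],"jaw":1},{"delta_pos":[26.2,-12,8.4],"twist":[0,0,0],"jaw":1},{"delta_pos":[30.1,-12,9.7],"twist":[0,0,0],"jaw":1},{"delta_pos":[34,-12,11],"twist":[0,0,0],"jaw":1},{"delta_pos":[37.9,-12,12.2],"twist":[0,0,0],"jaw":1}]' 30; python3 plan.py 548.5 308 305 60; python3 -c "
from h import *
cap('top','t3')
cap('side','s3')"; python3 plan.py 548.5 308 305 60
```

```text
time_s: 6.78
eef_pos: [490.0, 37.4, 307.1]
ee_rot: [-0.612, 0.613, 0.354, -0.353]
force: [0.4, 0.0, 0.3]
grip_width: 1.002
TCP [490.   37.4 307.1] yaw 60.0 j6 -1.21 grip 1.002 t 6.8 F [0.4 0.  0.3]
  dp cm [26.36  0.21  8.48] twist [ 0.001 -0.     0.   ] dyaw 0.0
TCP [490.3  40.2 306.7] yaw 60.4 j6 -1.21 grip 1.001 t 6.9 F [ 0.5 -0.2 -0.2]
  dp cm [26.16  0.2   8.18] twist [0.    0.006 0.001] dyaw -0.4
```

View pics/s3.png

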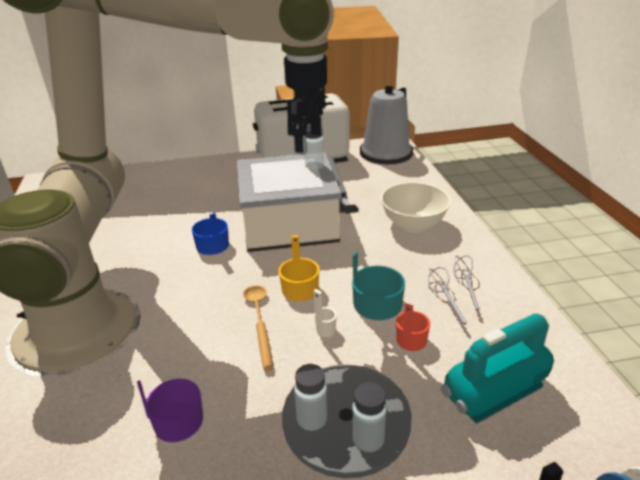

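```bash
python3 -m handwheel '[{"delta_pos":[3.6,0,1.1],"twist":[0,0,0],"jaw":1},{"delta_pos":[7.4,0,2.3],"twist":[0,0,0],"jaw":1},{"delta_pos":[11.2,0,3.5],"twist":[0,0,0],"jaw":1},{"delta_pos":[15,0,4.7],"twist":[0,0,0],"jaw":1},{"delta_pos":[18.8,0,5.9],"twist":[0,0,0],"jaw":1},{"delta_pos":[22.4,0,7],"twist":[0,0,0],"jaw":1},{"delta_pos":[25,0,7.8],"twist":[0,0,0],"jaw":1},{"delta_pos":[26,0,8.1],"twist":[0,0,0],"jaw":1},{"delta_pos":[26,0,8.1],"twist":[0,0,0],"jaw":1},{"delta_pos":[26,0,8.1],"twist":[0,0,0],"jaw":1}]' 30; python3 -c "
from h import *
cap('wrist','w4')"; python3 plan.py 548.5 308 185 60
```

```text
time_s: 7.72
eef_pos: [550.2, 300.3, 306.0]
ee_rot: [-0.612, 0.613, 0.353, -0.354]
force: [0.4, -1.0, -0.9]
grip_width: 1.002
TCP [550.2 299.8 306.2] yaw 59.9 j6 -0.73 grip 0.999 t 7.8 F [-0.7 -1.   0.4]
  dp cm [ 0.63 12.12  0.56] twist [ 0.    -0.001 -0.   ] dyaw 0.1
```

View pics/w4.png

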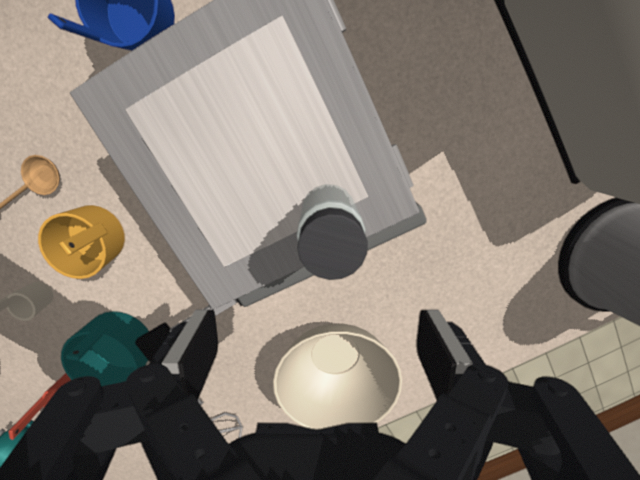

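```bash
python3 jarw.py; python3 -m handwheel '[{"delta_pos":[0.5,2,0.5],"twist":[0,0,0],"jaw":1},{"delta_pos":[0.6,4.5,0.6],"twist":[0,0,0],"jaw":1},{"delta_pos":[0.6,7,0.6],"twist":[0,0,0],"jaw":1},{"delta_pos":[0.6,9.5,0.6],"twist":[0,0,0],"jaw":1},{"delta_pos":[0.6,11.5,0.6],"twist":[0,0,0],"jaw":1},{"delta_pos":[0.6,12.1,0.6],"twist":[0,0,0],"jaw":1},{"delta_pos":[0.6,12.1,0.6],"twist":[0,0,0],"jaw":0.4},{"delta_pos":[0.6,12.1,0.6],"twist":[0,0,0],"jaw":0.4},{"delta_pos":[0.6,12.1,0.6],"twist":[0,0,0],"jaw":0.4},{"delta_pos":[0.6,12.1,0.6],"twist":[0,0,0],"jaw":0.4}]' 30;  python3 plan.py 548.5 307 275 60; python3 -c "
from h import *
cap('wrist','w5')"
```

```text
[550.26992667 299.55212236 306.41603402] [ 296  207   73   71 3872] [332.22649793 242.86957645] [[546.  313.9 239. ]] [546.  314.  239.3]
time_s: 8.65
eef_pos: [548.7, 309.3, 187.0]
ee_rot: [-0.612, 0.613, 0.355, -0.352]
force: [1.1, 1.3, 3.6]
grip_width: 0.559
TCP [548.7 309.3 187. ] yaw 60.0 j6 -0.72 grip 0.559 t 8.7 F [1.1 1.3 3.6]
  dp cm [-0.19 -8.8  -0.11] twist [ 0.002 -0.     0.003] dyaw 0.0
```

View pics/w5.png

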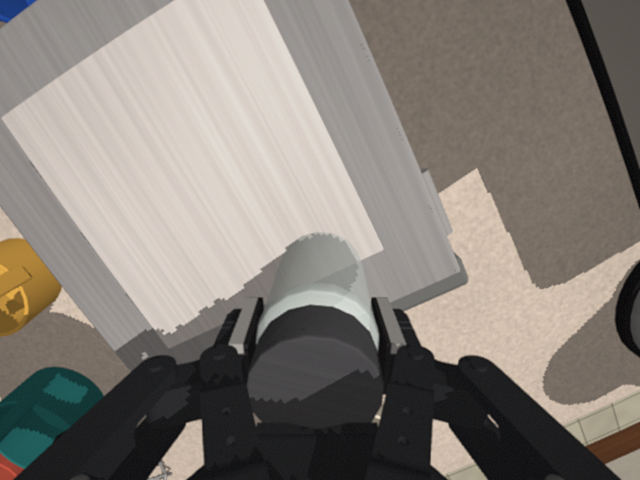

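```bash
python3 -m handwheel '[{"delta_pos":[0,-1,0],"twist":[0,0,0],"jaw":0.4},{"delta_pos":[0,-3.5,0],"twist":[0,0,0],"jaw":0.4},{"delta_pos":[0,-6.5,0],"twist":[0,0,0],"jaw":0.4},{"delta_pos":[-2,-9,-0.9],"twist":[0,0,0],"jaw":0.4},{"delta_pos":[-5,-9.5,-2.3],"twist":[0,0,0],"jaw":0.4},{"delta_pos":[-8.5,-9.5,-4],"twist":[0,0,0],"jaw":0.4},{"delta_pos":[-12,-9.5,-5.6],"twist":[0,0,0],"jaw":0.4},{"delta_pos":[-15.6,-9.5,-7.3],"twist":[0,0,0],"jaw":0.4},{"delta_pos":[-19.2,-9.5,-9],"twist":[0,0,0],"jaw":0.4},{"delta_pos":[-22.8,-9.5,-10.7],"twist":[0,0,0],"jaw":0.4}]' 30; python3 plan.py 498 -302 240 60
```

```text
time_s: 9.53
eef_pos: [525.9, 56.5, 280.8]
ee_rot: [-0.612, 0.612, 0.354, -0.354]
force: [0.1, 0.5, -1.0]
grip_width: 0.562
TCP [525.9  56.5 280.8] yaw 60.0 j6 -1.16 grip 0.562 t 9.5 F [ 0.1  0.5 -1. ]
  dp cm [-32.44   4.08 -15.5 ] twist [0. 0. 0.] dyaw -0.0
```

```bash
python3 -m handwheel '[{"delta_pos":[-3.6,0,-1.7],"twist":[0,0,0],"jaw":0.4},{"delta_pos":[-7.3,0,-3.5],"twist":[0,0,0],"jaw":0.4},{"delta_pos":[-11,0,-5.3],"twist":[0,0,0],"jaw":0.4},{"delta_pos":[-14.7,0,-7],"twist":[0,0,0],"jaw":0.4},{"delta_pos":[-18.4,0.5,-8.8],"twist":[0,0,0],"jaw":0.4},{"delta_pos":[-22.1,1,-10.6],"twist":[0,0,0],"jaw":0.4},{"delta_pos":[-25.8,2,-12.3],"twist":[0,0,0],"jaw":0.4},{"delta_pos":[-29,3,-13.9],"twist":[0,0,0],"jaw":0.4},{"delta_pos":[-31.5,4,-15],"twist":[0,0,0],"jaw":0.4},{"delta_pos":[-32.4,4,-15.5],"twist":[0,0,0],"jaw":0.4}]' 30; python3 -c "
from h import *
cap('side','s4')"; python3 plan.py 498 -302 80 60
```

```text
time_s: 10.37
eef_pos: [497.1, -303.0, 238.1]
ee_rot: [0.614, -0.612, -0.352, 0.353]
force: [0.2, -0.8, -2.2]
grip_width: 0.559
TCP [ 497.7 -303.1  239.1] yaw 59.8 j6 -1.79 grip 0.559 t 10.4 F [-0.6 -1.4 -2. ]
  dp cm [ 1.200e-01  1.591e+01 -1.000e-02] twist [-0.002 -0.004 -0.   ] dyaw 0.2
```

View pics/s4.png

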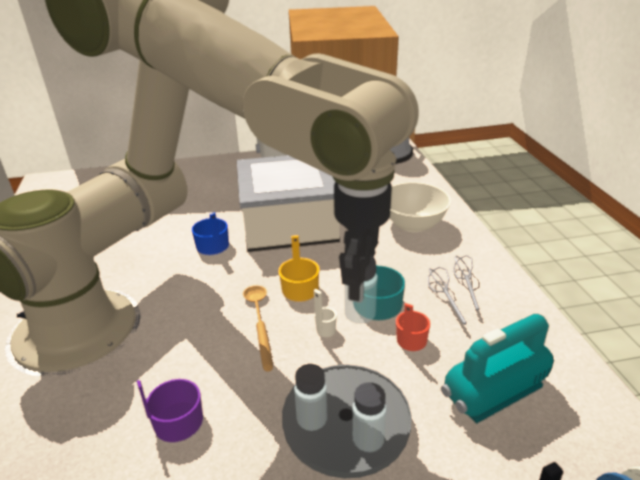

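```bash
python3 -m handwheel '[{"delta_pos":[0.1,2.5,0],"twist":[0,0,0],"jaw":0.4},{"delta_pos":[0.1,6,0],"twist":[0,0,0],"jaw":0.4},{"delta_pos":[0.1,9.5,0],"twist":[0,0,0],"jaw":0.4},{"delta_pos":[0.1,12.5,0],"twist":[0,0,0],"jaw":0.4},{"delta_pos":[0.1,14.5,0],"twist":[0,0,0],"jaw":0.4},{"delta_pos":[0.1,15.5,0],"twist":[0,0,0],"jaw":0.4},{"delta_pos":[0.1,16,0],"twist":[0,0,0],"jaw":0.4},{"delta_pos":[0.1,16.2,0],"twist":[0,0,0],"jaw":0.4},{"delta_pos":[0.1,16.2,0],"twist":[0,0,0],"jaw":0.4},{"delta_pos":[0.1,16.2,0],"twist":[0,0,0],"jaw":0.4}]' 30;  python3 plan.py 498 -302 74 60
```

```text
time_s: 11.25
eef_pos: [499.9, -299.3, 79.5]
ee_rot: [-0.612, 0.613, 0.354, -0.353]
force: [-0.3, -0.0, -1.6]
grip_width: 0.557
TCP [ 499.9 -299.3   79.5] yaw 60.0 j6 -1.79 grip 0.557 t 11.2 F [-0.3 -0.  -1.6]
  dp cm [-0.32  0.55  0.03] twist [ 0.002  0.    -0.001] dyaw -0.0
```

```bash
python3 -m handwheel '[{"delta_pos":[-0.3,0.25,0],"twist":[0,0,0],"jaw":0.4},{"delta_pos":[-0.3,0.45,0],"twist":[0,0,0],"jaw":0.4},{"delta_pos":[-0.3,0.5,0],"twist":[0,0,0],"jaw":0.4},{"delta_pos":[-0.3,0.5,0],"twist":[0,0,0],"jaw":0.6},{"delta_pos":[-0.3,0.5,0],"twist":[0,0,0],"jaw":0.7},{"delta_pos":[-0.3,0.5,0],"twist":[0,0,0],"jaw":0.8},{"delta_pos":[-0.3,-0.5,0],"twist":[0,0,0],"jaw":0.85},{"delta_pos":[-0.3,-3,0],"twist":[0,0,0],"jaw":0.85},{"delta_pos":[-0.3,-7,0],"twist":[0,0,0],"jaw":0.85},{"delta_pos":[-0.3,-11,0],"twist":[0,0,0],"jaw":0.85}]' 30; python3 -c "
from h import *
cap('side','s5')"; python3 plan.py 584.5 75 230 0
```

```text
time_s: 12.08
eef_pos: [497.2, -301.2, 189.6]
ee_rot: [0.613, -0.612, -0.353, 0.354]
force: [-0.3, 0.1, 0.4]
grip_width: 0.853
TCP [ 499.7 -303.3  198.8] yaw 60.0 j6 -1.79 grip 0.848 t 12.1 F [ 0.3 -1.6  8.5]
  dp cm [36.99 -3.37 11.53] twist [0.013 1.047 0.004] dyaw -60.0
```

View pics/s5.png

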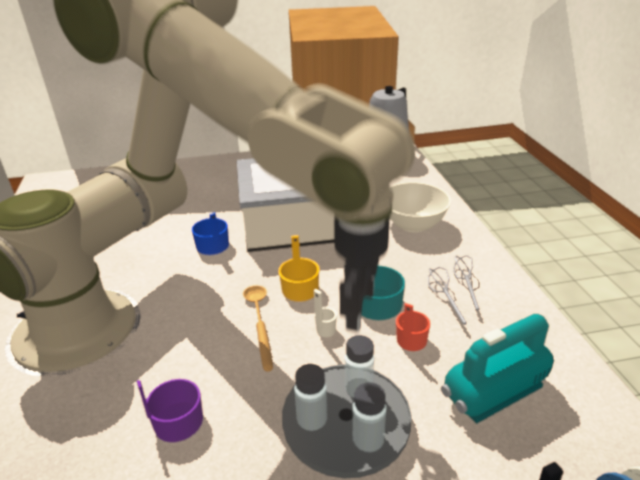

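```bash
python3 -m handwheel '[{"delta_pos":[0,-3,0],"twist":[0,0.1,0],"jaw":0.5},{"delta_pos":[3.5,-3.5,1],"twist":[0,0.2,0],"jaw":0},{"delta_pos":[7.4,-3.5,2.2],"twist":[0,0.3,0],"jaw":0},{"delta_pos":[11.3,-3.5,3.4],"twist":[0,0.41,0],"jaw":0},{"delta_pos":[15.2,-3.5,4.6],"twist":[0,0.52,0],"jaw":0},{"delta_pos":[19,-3.5,5.8],"twist":[0,0.64,0],"jaw":0},{"delta_pos":[22.8,-3.5,7],"twist":[0,0.75,0],"jaw":0},{"delta_pos":[26.6,-3.5,8.2],"twist":[0,0.86,0],"jaw":0},{"delta_pos":[30.4,-3.5,9.4],"twist":[0,0.96,0],"jaw":0},{"delta_pos":[34,-3.5,10.5],"twist":[0,1.047,0],"jaw":0}]' 30; python3 -c "
from h import *
cap('top','t6')"; python3 plan.py 585 84 150 0
```

```text
time_s: 12.97
eef_pos: [576.9, 47.7, 223.7]
ee_rot: [-0.707, 0.707, -0.001, 0.002]
force: [0.4, -0.1, 0.5]
grip_width: 0.002
TCP [577.5  53.3 223.6] yaw -0.4 j6 -0.1 grip 0.002 t 13.0 F [-0.4  5.4 -0.3]
  dp cm [0.72 7.37 3.05] twist [-0.003 -0.007  0.001] dyaw 0.4
```

View pics/t6.png

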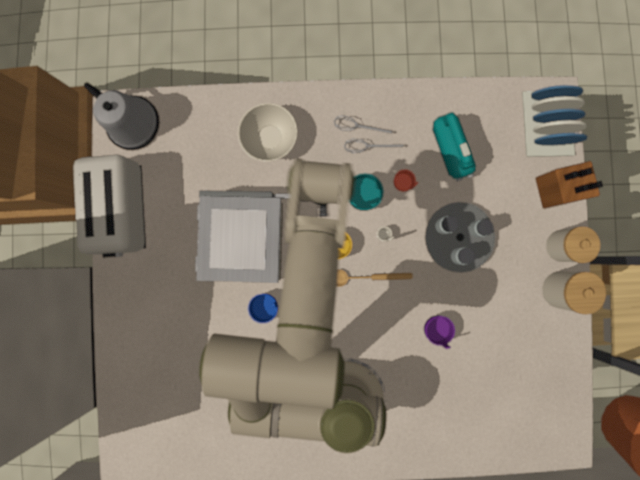

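```bash
python3 -m handwheel '[{"delta_pos":[0.7,1.5,1],"twist":[0,0,0],"jaw":0},{"delta_pos":[0.7,3,2],"twist":[0,0,0],"jaw":0},{"delta_pos":[0.7,5,3],"twist":[0,0,0],"jaw":0},{"delta_pos":[0.7,6.5,3],"twist":[0,0,0],"jaw":0},{"delta_pos":[0.7,7.5,3],"twist":[0,0,0],"jaw":0},{"delta_pos":[0.7,8,2.9],"twist":[0,0,0],"jaw":0},{"delta_pos":[0.7,8.5,2.8],"twist":[0,0,0],"jaw":0},{"delta_pos":[0.7,9,2.8],"twist":[0,0,0],"jaw":0},{"delta_pos":[0.7,9,2.8],"twist":[0,0,0],"jaw":0},{"delta_pos":[0.7,9,2.8],"twist":[0,0,0],"jaw":0}]' 60; python3 plan.py 585 82 100 0; python3 -c "
from h import *
cap('wrist','w6');cap('side','s6')"
```

```text
time_s: 13.85
eef_pos: [584.0, 72.6, 133.9]
ee_rot: [-0.707, 0.707, 0.0, 0.0]
force: [-3.0, -3.3, 4.5]
grip_width: 0.002
TCP [584.   72.6 133.9] yaw -0.0 j6 -0.07 grip 0.002 t 13.8 F [-3.  -3.3  4.5]
  dp cm [0.1  3.39 0.94] twist [ 0.001 -0.     0.   ] dyaw 0.0
```

View pics/s6.png

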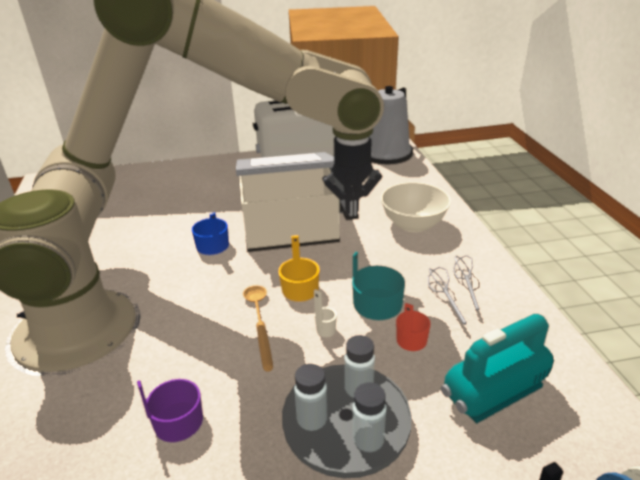

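View pics/w6.png

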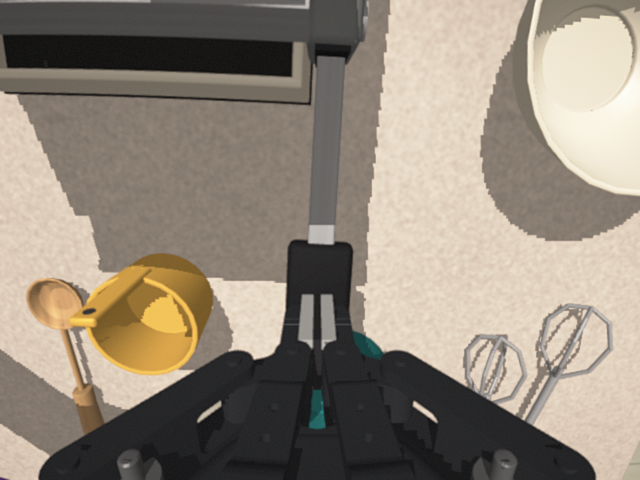

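```bash
python3 -m handwheel '[{"delta_pos":[0,0.7,0],"twist":[0,0,0],"jaw":0},{"delta_pos":[0,1.4,0.1],"twist":[0,0,0],"jaw":0},{"delta_pos":[0,2.1,0.2],"twist":[0,0,0],"jaw":0},{"delta_pos":[0,2.8,0.3],"twist":[0,0,0],"jaw":0},{"delta_pos":[0,3.5,0.4],"twist":[0,0,0],"jaw":0},{"delta_pos":[0,4.2,0.5],"twist":[0,0,0],"jaw":0},{"delta_pos":[0,4.8,0.6],"twist":[0,0,0],"jaw":0},{"delta_pos":[0,5.3,0.7],"twist":[0,0,0],"jaw":0},{"delta_pos":[0,5.8,0.8],"twist":[0,0,0],"jaw":0},{"delta_pos":[0,6.2,0.8],"twist":[0,0,0],"jaw":0}]' 60; python3 plan.py 585 82 66 0; python3 -c "
from h import *
cap('side','s7')"
```

```text
time_s: 14.78
eef_pos: [583.7, 81.8, 70.4]
ee_rot: [0.707, -0.707, 0.0, 0.0]
force: [0.1, 0.6, 13.5]
grip_width: 0.001
TCP [583.7  81.8  70.4] yaw 0.0 j6 -0.06 grip 0.001 t 14.8 F [ 0.1  0.6 13.5]
  dp cm [0.13 0.44 0.02] twist [-0.001  0.    -0.001] dyaw -0.0
```

View pics/s7.png

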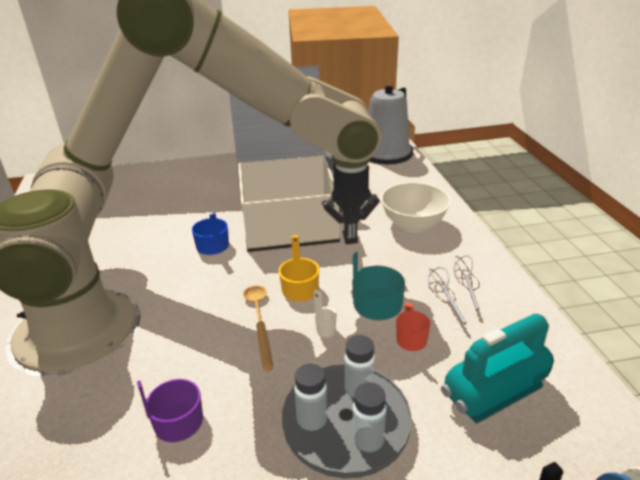

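```bash
python3 -m handwheel '[{"delta_pos":[0,0.2,0],"twist":[0,0,0],"jaw":0},{"delta_pos":[0,0.4,0],"twist":[0,0,0],"jaw":0},{"delta_pos":[0,0.4,0],"twist":[0,0,0],"jaw":0},{"delta_pos":[0,0.4,0],"twist":[0,0,0],"jaw":0},{"delta_pos":[0,0.4,0],"twist":[0,0,0],"jaw":0},{"delta_pos":[0,0.4,0],"twist":[0,0,0],"jaw":0},{"delta_pos":[0,-1,-0.5],"twist":[0,0,0],"jaw":0},{"delta_pos":[0,-4,-2],"twist":[0,0,0],"jaw":0},{"delta_pos":[0,-8,-5],"twist":[0,0,0],"jaw":0.3},{"delta_pos":[0,-12,-8],"twist":[0,0,0],"jaw":0.3}]' 60; python3 plan.py 560 -42 250 0; python3 -c "
from h import *
cap('side','s8')
cap('wrist','w8')
" ; python3 cups.py
```

```text
time_s: 15.67
eef_pos: [583.1, 11.4, 178.3]
ee_rot: [0.707, -0.707, 0.0, 0.001]
force: [0.5, -1.0, -0.2]
grip_width: 0.273
TCP [583.1  11.4 178.3] yaw 0.1 j6 -0.18 grip 0.273 t 15.7 F [ 0.5 -1.  -0.2]
  dp cm [-2.33 -7.17 -5.33] twist [-0.001  0.002 -0.002] dyaw -0.1
top teal 387 maxz 66.0 depthfit [602. -73.] 50.7 rayfit [601.1 -77.6] 45.1 handle 0 
top red 205 maxz 57.0 depthfit [ 633. -189.] 26.5 rayfit [ 629.6 -185.8] 23.7 handle 1 [ 603. -190.   57.]
top white 109 maxz 118.0 depthfit [ 482. -127.] 19.5 rayfit [ 481.4 -127.4] 20.6 handle 21 [ 467. -136.   98.]
side teal 2048 maxz 72.0 depthfit [598. -75.] 51.1 rayfit [ 584.6 -103.4] 74.1 handle 2 [560. -42.  71.]
side yellow 1567 maxz 112.0 depthfit [450.   9.] 40.6 rayfit [404.1  -1.4] 89.3 handle 138 [452.  49.  88.]
side red 1086 maxz 111.0 depthfit [ 630. -192.] 29.3 rayfit [ 610. -207.] 48.8 handle 192 [ 610. -215.   82.]
side white 621 maxz 112.0 depthfit [ 476. -128.] 20.4 rayfit [ 453.2 -129.2] 46.1 handle 190 [ 462. -141.   82.]
```

View pics/s8.png

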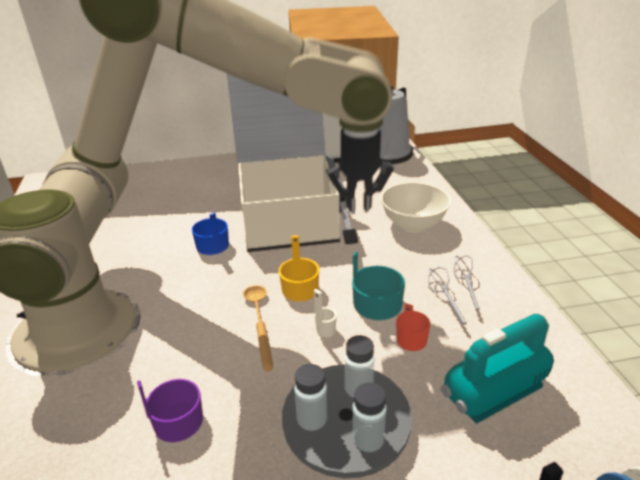

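View pics/w8.png

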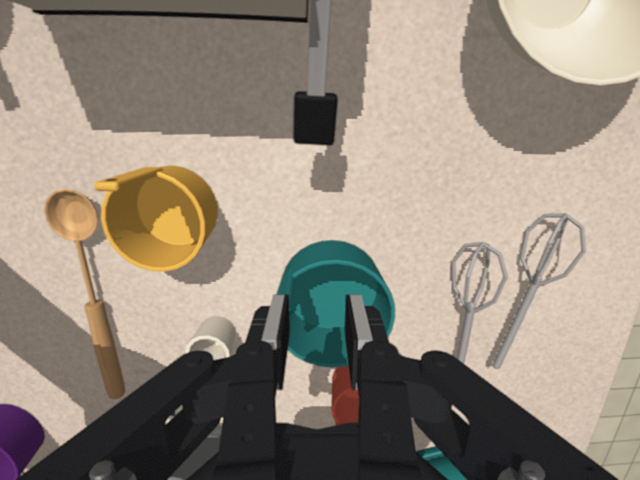

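```bash
python3 plan.py 560 -41 150 -41
```

```text
TCP [583.7  11.3 177.6] yaw -0.1 j6 -0.18 grip 0.299 t 15.9 F [-0.7  0.2 -0.1]
  dp cm [-2.37  2.75 -5.23] twist [-0.001  0.715 -0.   ] dyaw -40.9
```

```bash
python3 -m handwheel '[{"delta_pos":[-0.5,0,-1.2],"twist":[0,0.1,0],"jaw":0.45},{"delta_pos":[-1,0,-2.5],"twist":[0,0.2,0],"jaw":0.45},{"delta_pos":[-1.5,0,-4],"twist":[0,0.3,0],"jaw":0.45},{"delta_pos":[-2,0.5,-5.2],"twist":[0,0.42,0],"jaw":0.45},{"delta_pos":[-2.4,1,-5.2],"twist":[0,0.54,0],"jaw":0.45},{"delta_pos":[-2.4,1.5,-5.2],"twist":[0,0.65,0],"jaw":0.45},{"delta_pos":[-2.4,2,-5.2],"twist":[0,0.715,0],"jaw":0.45},{"delta_pos":[-2.4,2.5,-5.2],"twist":[0,0.715,0],"jaw":0.45},{"delta_pos":[-2.4,2.75,-5.2],"twist":[0,0.715,0],"jaw":0.45},{"delta_pos":[-2.4,2.75,-5.2],"twist":[0,0.715,0],"jaw":0.45}]' 40; python3 -c "
from h import *
cap('side','s9')
cap('wrist','w9')
" ; python3 plan.py 560 -41 72 -41
```

```text
time_s: 16.7
eef_pos: [559.3, -40.0, 148.7]
ee_rot: [-0.663, 0.663, -0.247, 0.246]
force: [-0.1, 0.6, 0.5]
grip_width: 0.445
TCP [559.8 -40.4 149.8] yaw -40.9 j6 0.43 grip 0.448 t 16.8 F [-0.4  0.4  0.6]
  dp cm [ 0.06  7.78 -0.03] twist [ 0.     0.002 -0.001] dyaw -0.1
```

View pics/w9.png

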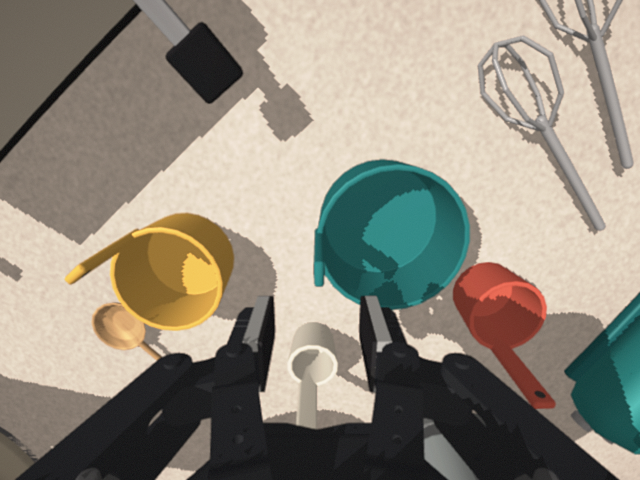

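View pics/s9.png

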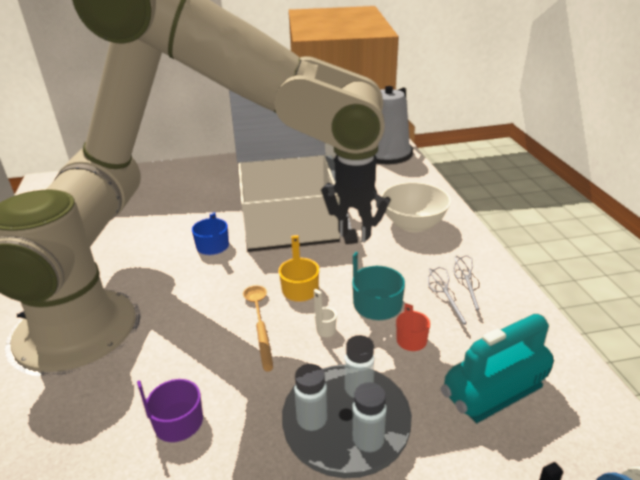

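```bash
python3 - <<'E'
from h import *
c=cap('wrist')
for z in (150,112):
  p,_=cv2.projectPoints(np.array([[559.8,-40.4,z]]),np.array(c['rvec'],float),c['t'],c['K'],c['D']);print(z,p.round(1))
print(ray(c,[(318.5,284)],112).round(1))
print(ray(c,[(320,383),(393,162)],60))
x=c['frame'][220:320,260:400,::-1];cv2.imwrite('pics/w9c.png',cv2.resize(x,(700,500),interpolation=cv2.INTER_CUBIC))
E
```

```text
150 [[[319.6 311.5]]]
112 [[[319.1 276.5]]]
[[556.5 -43.7 112. ]]
[[ 482.65940951 -131.64362379   60.        ]
 [ 633.60152574  -28.56853455   60.        ]]
```

View pics/w9c.png

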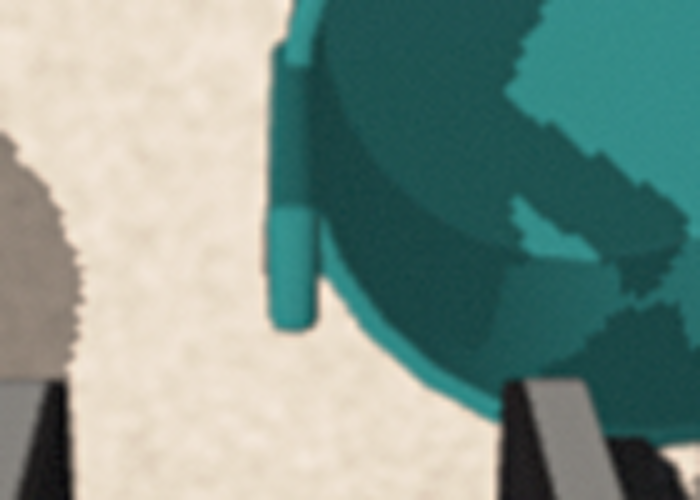

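```bash
python3 -m handwheel '[{"delta_pos":[0,1.5,0],"twist":[0,0,0],"jaw":0.45},{"delta_pos":[0,3.5,0],"twist":[0,0,0],"jaw":0.45},{"delta_pos":[0,5.5,0],"twist":[0,0,0],"jaw":0.45},{"delta_pos":[0,7,0],"twist":[0,0,0],"jaw":0.45},{"delta_pos":[0,7.6,0],"twist":[0,0,0],"jaw":0.45},{"delta_pos":[0,7.7,0],"twist":[0,0,0],"jaw":0.3},{"delta_pos":[0,7.7,0],"twist":[0,0,0],"jaw":0},{"delta_pos":[0,7.7,0],"twist":[0,0,0],"jaw":0},{"delta_pos":[0,7.7,0],"twist":[0,0,0],"jaw":0},{"delta_pos":[0,7.7,0],"twist":[0,0,0],"jaw":0}]' 40; python3 plan.py
```

```text
time_s: 17.68
eef_pos: [560.4, -40.8, 74.2]
ee_rot: [0.662, -0.662, 0.247, -0.248]
force: [-0.8, -0.1, 4.9]
grip_width: 0.06
TCP [560.4 -40.8  74.2] yaw -41.0 j6 0.43 grip 0.06 t 17.7 F [-0.8 -0.1  4.9]
  dp cm [0. 0. 0.] twist [-0.001  0.     0.002] dyaw 0.0
```

```bash
python3 -m handwheel '[{"delta_pos":[0,-0.5,0],"twist":[0,0,0],"jaw":0},{"delta_pos":[0,-1.5,0],"twist":[0,0,0],"jaw":0},{"delta_pos":[0,-3,0],"twist":[0,0,0],"jaw":0},{"delta_pos":[0,-5,0],"twist":[0,0,0],"jaw":0},{"delta_pos":[0,-7.5,0],"twist":[0,0,0],"jaw":0},{"delta_pos":[0,-10,0],"twist":[0,0,0],"jaw":0},{"delta_pos":[0,-12.5,0],"twist":[0,0,0],"jaw":0},{"delta_pos":[0,-15,0],"twist":[0,0,0],"jaw":0},{"delta_pos":[0,-17,0],"twist":[0,0,0],"jaw":0},{"delta_pos":[0,-18,0],"twist":[0,0,0],"jaw":0}]' 40; python3 plan.py 421 277 255 0;python3 -c "
from h import *
cap('side','s10')
cap('wrist','w10')
"
```

```text
time_s: 18.52
eef_pos: [560.3, -40.8, 256.7]
ee_rot: [0.663, -0.662, 0.246, -0.249]
force: [-0.8, 0.4, -0.9]
grip_width: 0.062
TCP [560.3 -40.8 256.7] yaw -41.0 j6 0.43 grip 0.062 t 18.5 F [-0.8  0.4 -0.9]
  dp cm [-31.35   0.07  14.87] twist [-0.    -0.715  0.005] dyaw 41.0
```

View pics/s10.png

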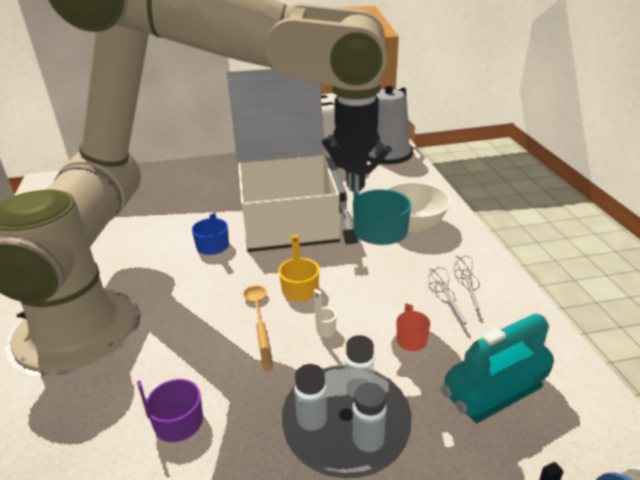

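```bash
python3 -m handwheel '[{"delta_pos":[-3,0,1.5],"twist":[0,-0.06,0],"jaw":0},{"delta_pos":[-6.5,0,3],"twist":[0,-0.14,0],"jaw":0},{"delta_pos":[-10,0,4.7],"twist":[0,-0.22,0],"jaw":0},{"delta_pos":[-13.5,0,6.4],"twist":[0,-0.3,0],"jaw":0},{"delta_pos":[-17,0,8.1],"twist":[0,-0.38,0],"jaw":0},{"delta_pos":[-20.5,0,9.8],"twist":[0,-0.46,0],"jaw":0},{"delta_pos":[-24,0,11.4],"twist":[0,-0.54,0],"jaw":0},{"delta_pos":[-27.5,0,13],"twist":[0,-0.62,0],"jaw":0},{"delta_pos":[-30,0,14.2],"twist":[0,-0.69,0],"jaw":0},{"delta_pos":[-31.3,0,14.9],"twist":[0,-0.715,0],"jaw":0}]' 40; python3 -c "
from h import *
cap('side','s11')
cap('top','t11');cap('wrist','w11')
"; python3 plan.py 421 277 150 0
```

```text
time_s: 19.45
eef_pos: [419.0, 279.4, 251.8]
ee_rot: [-0.707, 0.707, 0.001, -0.003]
force: [0.1, 0.6, -0.7]
grip_width: 0.065
TCP [420.5 277.3 251.9] yaw 0.1 j6 0.35 grip 0.066 t 19.6 F [-0.2  0.3 -0.6]
  dp cm [ 0.07 10.19 -0.02] twist [ 0.001  0.001 -0.002] dyaw -0.1
```

View pics/w11.png

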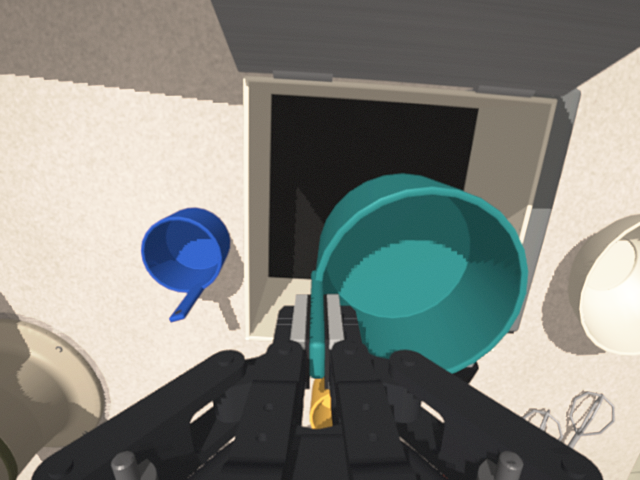

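View pics/s11.png

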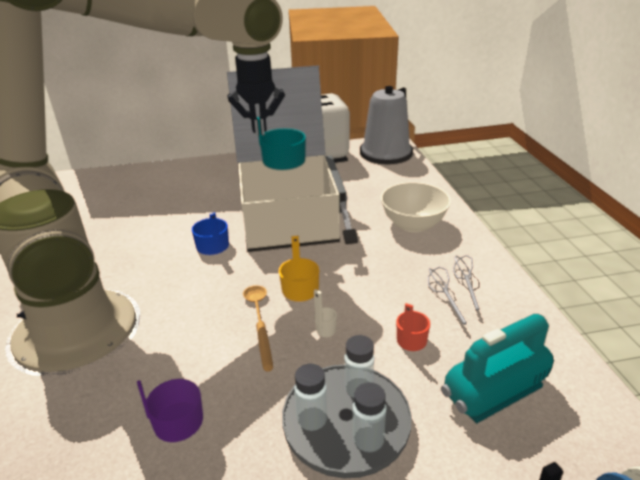

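View pics/t11.png

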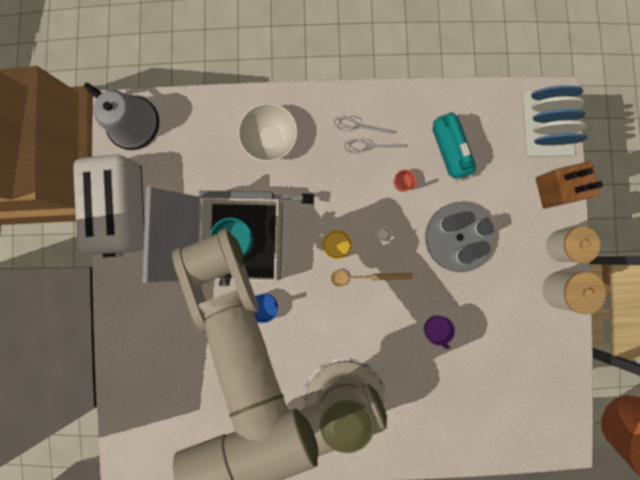

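```bash
python3 - <<'E'
from h import *
c=cap('wrist');print(ray(c,[(247,79),(556,99),(248,339)],132).round(0))
c=cap('top')
cv2.imwrite('pics/t12.png',cv2.resize(c['frame'][180:300,140:330,::-1],(800,505),interpolation=cv2.INTER_CUBIC))
E
```

```text
[[371. 388. 132.]
 [589. 378. 132.]
 [359. 180. 132.]]
```

View pics/t12.png

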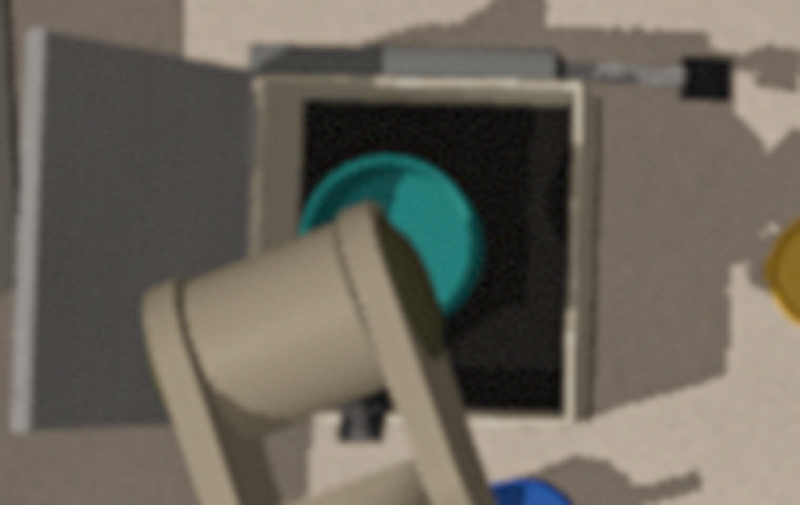

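```bash
python3 -m handwheel '[{"delta_pos":[0,2,0],"twist":[0,0,0],"jaw":0},{"delta_pos":[0,4.5,0],"twist":[0,0,0],"jaw":0},{"delta_pos":[0,7,0],"twist":[0,0,0],"jaw":0},{"delta_pos":[0,9.5,0],"twist":[0,0,0],"jaw":0},{"delta_pos":[0,12,0],"twist":[0,0,0],"jaw":0},{"delta_pos":[0,14,0],"twist":[0,0,0],"jaw":0},{"delta_pos":[0,15.5,0],"twist":[0,0,0],"jaw":0},{"delta_pos":[0,16.3,0],"twist":[0,0,0],"jaw":0},{"delta_pos":[0,16.6,0],"twist":[0,0,0],"jaw":0},{"delta_pos":[0,16.6,0],"twist":[0,0,0],"jaw":0}]' 40; python3 plan.py 421 277 81 0
```

```text
time_s: 20.53
eef_pos: [421.5, 276.4, 87.0]
ee_rot: [-0.707, 0.707, -0.001, 0.0]
force: [0.0, 0.5, -0.2]
grip_width: 0.065
TCP [421.5 276.4  87. ] yaw -0.1 j6 0.35 grip 0.065 t 20.5 F [ 0.   0.5 -0.2]
  dp cm [-0.05  0.6   0.06] twist [ 0.    -0.001 -0.   ] dyaw 0.1
```

```bash
python3 -m handwheel '[{"delta_pos":[0,0.2,0],"twist":[0,0,0],"jaw":0},{"delta_pos":[0,0.4,0],"twist":[0,0,0],"jaw":0},{"delta_pos":[0,0.55,0],"twist":[0,0,0],"jaw":0},{"delta_pos":[0,0.55,0],"twist":[0,0,0],"jaw":0.1},{"delta_pos":[0,0.55,0],"twist":[0,0,0],"jaw":0.2},{"delta_pos":[0,0.55,0],"twist":[0,0,0],"jaw":0.3},{"delta_pos":[0,-0.5,0],"twist":[0,0,0],"jaw":0.3},{"delta_pos":[0,-3,0],"twist":[0,0,0],"jaw":0.3},{"delta_pos":[0,-7,0],"twist":[0,0,0],"jaw":0.3},{"delta_pos":[0,-11,0],"twist":[0,0,0],"jaw":0.3}]' 40; python3 -c "
from h import *
cap('wrist','w13')
" ; python3 plan.py 454 49 150 90
```

```text
time_s: 21.37
eef_pos: [420.6, 276.8, 199.0]
ee_rot: [-0.707, 0.707, -0.0, -0.0]
force: [1.1, 0.6, -0.3]
grip_width: 0.297
TCP [423.6 278.1 207.4] yaw 0.0 j6 0.35 grip 0.297 t 21.4 F [2.  0.3 8.3]
  dp cm [  2.96   5.68 -22.93] twist [ 0.006 -1.57   0.013] dyaw 90.0
```

View pics/w13.png

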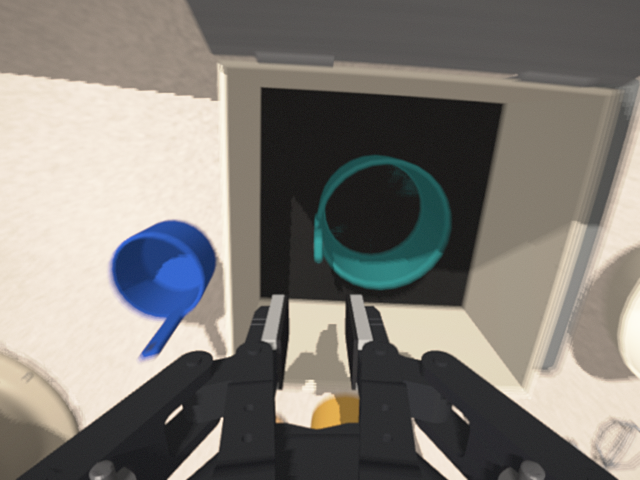

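```bash
python3 -m handwheel '[{"delta_pos":[0,-1,0],"twist":[0,-0.12,0],"jaw":0.45},{"delta_pos":[0.2,-2,-2],"twist":[0,-0.24,0],"jaw":0.45},{"delta_pos":[0.6,-2,-5],"twist":[0,-0.36,0],"jaw":0.45},{"delta_pos":[1,-2,-8],"twist":[0,-0.48,0],"jaw":0.45},{"delta_pos":[1.5,-2,-11.5],"twist":[0,-0.6,0],"jaw":0.45},{"delta_pos":[2,-2,-15],"twist":[0,-0.72,0],"jaw":0.45},{"delta_pos":[2.5,-2,-18],"twist":[0,-0.84,0],"jaw":0.45},{"delta_pos":[3,-1,-21],"twist":[0,-0.96,0],"jaw":0.45},{"delta_pos":[3.1,0,-22.5],"twist":[0,-1.08,0],"jaw":0.45},{"delta_pos":[3.1,2,-22.8],"twist":[0,-1.2,0],"jaw":0.45}]' 40;python3 plan.py 454 49 150 90
```

```text
time_s: 22.25
eef_pos: [453.5, 46.2, 178.7]
ee_rot: [-0.586, 0.589, 0.394, -0.392]
force: [0.6, -0.4, -0.5]
grip_width: 0.452
TCP [453.5  46.2 178.7] yaw 67.6 j6 -1.34 grip 0.452 t 22.2 F [ 0.6 -0.4 -0.5]
  dp cm [0.27 2.87 0.08] twist [ 0.005 -0.391 -0.   ] dyaw 22.4
```

```bash
python3 -m handwheel '[{"delta_pos":[0.2,0.5,0.1],"twist":[0,-0.1,0],"jaw":0.45},{"delta_pos":[0.2,1,0.1],"twist":[0,-0.2,0],"jaw":0.45},{"delta_pos":[0.2,1.5,0.1],"twist":[0,-0.3,0],"jaw":0.45},{"delta_pos":[0.2,2,0.1],"twist":[0,-0.37,0],"jaw":0.45},{"delta_pos":[0.2,2.5,0.1],"twist":[0,-0.37,0],"jaw":0.45},{"delta_pos":[0.2,2.8,0.1],"twist":[0,-0.37,0],"jaw":0.45},{"delta_pos":[0.2,2.8,0.1],"twist":[0,-0.37,0],"jaw":0.45},{"delta_pos":[0.2,2.8,0.1],"twist":[0,-0.37,0],"jaw":0.45},{"delta_pos":[0.2,2.8,0.1],"twist":[0,-0.37,0],"jaw":0.45},{"delta_pos":[0.2,2.8,0.1],"twist":[0,-0.37,0],"jaw":0.45}]' 40;python3 plan.py 454 49 150 90; cat > wc.py <<'E'
import sys
from h import *
from plan import *
n=sys.argv[1]; c=cap('wrist',n); s=telemetry.sense(); p=np.array(s['eef_pos'])
for z in (p[2],112):
  q,_=cv2.projectPoints(np.array([[p[0],p[1],z]]),np.array(c['rvec'],float),c['t'],c['K'],c['D']);print(z.__round__(),q.round(1).ravel())
x=c['frame'][200:320,240:400,::-1];cv2.imwrite(f'pics/{n}c.png',cv2.resize(x,(800,600),interpolation=cv2.INTER_CUBIC))
E
python3 wc.py w14
```

```text
time_s: 23.08
eef_pos: [452.2, 51.2, 149.4]
ee_rot: [-0.506, 0.506, 0.494, -0.494]
force: [-0.7, 0.6, -0.6]
grip_width: 0.451
TCP [452.2  51.2 149.4] yaw 88.6 j6 -1.69 grip 0.451 t 23.1 F [-0.7  0.6 -0.6]
  dp cm [-0.22 -0.06 -0.19] twist [ 0.001 -0.025 -0.   ] dyaw 1.4
149 [314.7 312.9]
112 [315.1 278.2]
```

View pics/w14c.png

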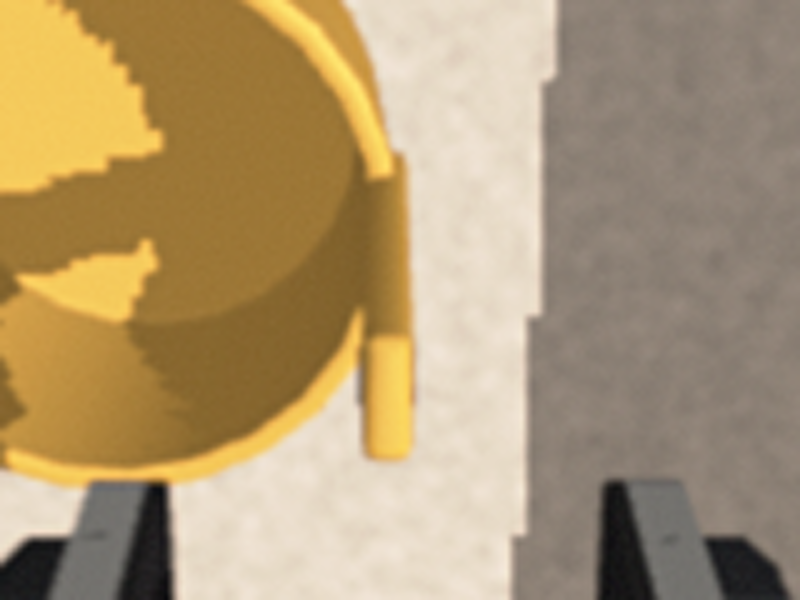

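View pics/w14.png

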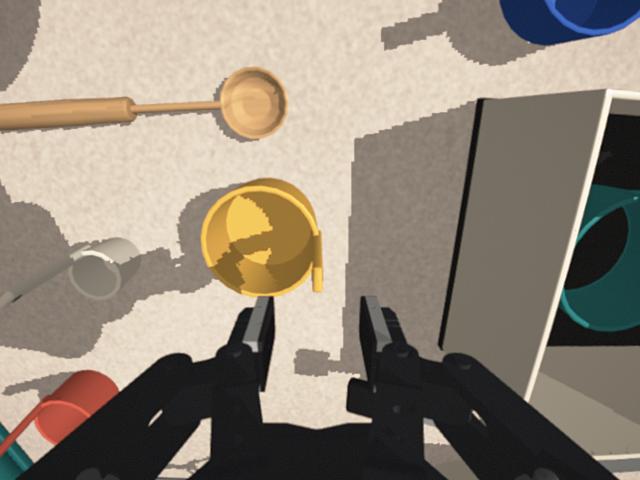

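```bash
python3 -m handwheel '[{"delta_pos":[0,1.5,0],"twist":[0,0,0],"jaw":0.45},{"delta_pos":[0,3.5,0],"twist":[0,0,0],"jaw":0.45},{"delta_pos":[0,5.5,0],"twist":[0,0,0],"jaw":0.45},{"delta_pos":[0,7,0],"twist":[0,0,0],"jaw":0.45},{"delta_pos":[0,7.6,0],"twist":[0,0,0],"jaw":0.45},{"delta_pos":[0,7.7,0],"twist":[0,0,0],"jaw":0.3},{"delta_pos":[0,7.7,0],"twist":[0,0,0],"jaw":0},{"delta_pos":[0,7.7,0],"twist":[0,0,0],"jaw":0},{"delta_pos":[0,7.7,0],"twist":[0,0,0],"jaw":0},{"delta_pos":[0,7.7,0],"twist":[0,0,0],"jaw":0}]' 40; python3 plan.py
```

```text
time_s: 23.97
eef_pos: [452.6, 51.3, 72.9]
ee_rot: [-0.506, 0.507, 0.494, -0.493]
force: [-0.5, 1.8, 3.5]
grip_width: 0.061
TCP [452.6  51.3  72.9] yaw 88.6 j6 -1.69 grip 0.061 t 24.0 F [-0.5  1.8  3.5]
  dp cm [0. 0. 0.] twist [ 0.002  0.    -0.   ] dyaw 0.0
```

```bash
python3 -m handwheel '[{"delta_pos":[0,-0.5,0],"twist":[0,0,0],"jaw":0},{"delta_pos":[0,-1.5,0],"twist":[0,0,0],"jaw":0},{"delta_pos":[0,-3,0],"twist":[0,0,0],"jaw":0},{"delta_pos":[0,-5,0],"twist":[0,0,0],"jaw":0},{"delta_pos":[0,-7.5,0],"twist":[0,0,0],"jaw":0},{"delta_pos":[0,-10,0],"twist":[0,0,0],"jaw":0},{"delta_pos":[0,-12.5,0],"twist":[0,0,0],"jaw":0},{"delta_pos":[0,-15,0],"twist":[0,0,0],"jaw":0},{"delta_pos":[0,-17,0],"twist":[0,0,0],"jaw":0},{"delta_pos":[0,-18,0],"twist":[0,0,0],"jaw":0}]' 40; python3 plan.py 473.5 317.4 255 90;python3 -c "
from h import *
cap('side','s15')
cap('wrist','w15')
"
```

```text
time_s: 24.8
eef_pos: [452.5, 51.2, 255.3]
ee_rot: [-0.505, 0.507, 0.495, -0.493]
force: [0.9, 0.1, -1.4]
grip_width: 0.064
TCP [452.5  51.2 255.3] yaw 88.6 j6 -1.69 grip 0.064 t 24.8 F [ 0.9  0.1 -1.4]
  dp cm [ 2.666e+01  2.000e-02 -1.450e+00] twist [ 0.004 -0.024 -0.001] dyaw 1.4
```

View pics/s15.png

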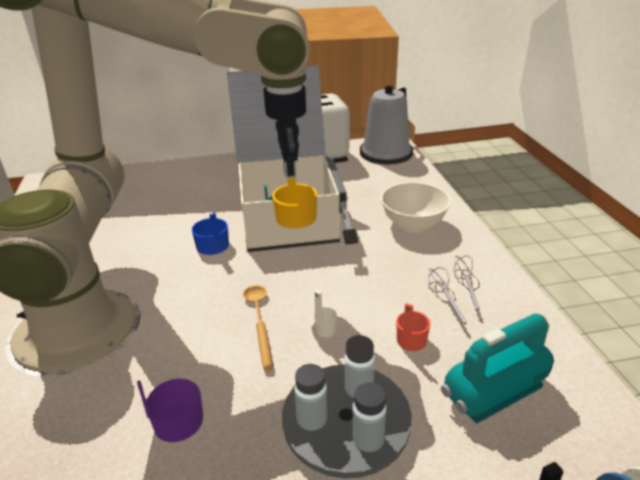

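View pics/w15.png

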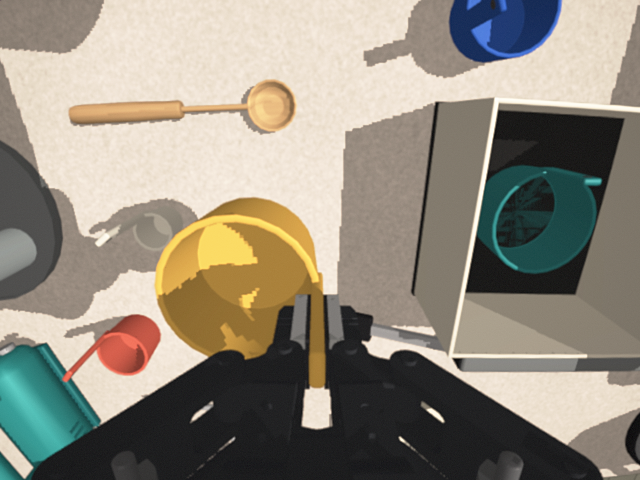

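```bash
python3 -m handwheel '[{"delta_pos":[1.5,0,-0.1],"twist":[0,0,0],"jaw":0},{"delta_pos":[4.5,0,-0.3],"twist":[0,0,0],"jaw":0},{"delta_pos":[8,0,-0.5],"twist":[0,0,0],"jaw":0},{"delta_pos":[11.5,0,-0.7],"twist":[0,0,0],"jaw":0},{"delta_pos":[15,0,-0.9],"twist":[0,0,0],"jaw":0},{"delta_pos":[18.5,0,-1.1],"twist":[0,0,0],"jaw":0},{"delta_pos":[22,0,-1.3],"twist":[0,-0.01,0],"jaw":0},{"delta_pos":[25,0,-1.4],"twist":[0,-0.02,0],"jaw":0},{"delta_pos":[26.6,0,-1.45],"twist":[0,-0.02,0],"jaw":0},{"delta_pos":[26.6,0,-1.45],"twist":[0,-0.02,0],"jaw":0}]' 40; python3 plan.py 473.5 317.4 150 90;python3 -c "
from h import *
cap('side','s16')
cap('wrist','w16')
"; python3 plan.py 473.5 317.4 90 90
```

```text
time_s: 25.73
eef_pos: [472.1, 319.4, 250.5]
ee_rot: [0.501, -0.5, -0.499, 0.5]
force: [-0.1, -0.4, -1.0]
grip_width: 0.067
TCP [472.1 319.4 250.5] yaw 89.9 j6 -1.18 grip 0.067 t 25.7 F [-0.1 -0.4 -1. ]
  dp cm [-0.19 10.05 -0.16] twist [-0.002 -0.001 -0.   ] dyaw 0.1
TCP [472.6 316.7 251.1] yaw 89.8 j6 -1.18 grip 0.065 t 25.8 F [ 0.3 -0.4 -0.3]
  dp cm [ 0.09 16.11 -0.11] twist [-0.002 -0.004 -0.001] dyaw 0.2
```

View pics/w16.png

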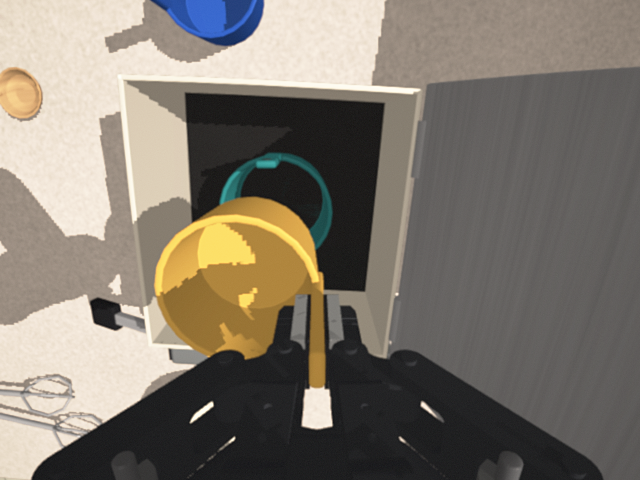

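View pics/s16.png

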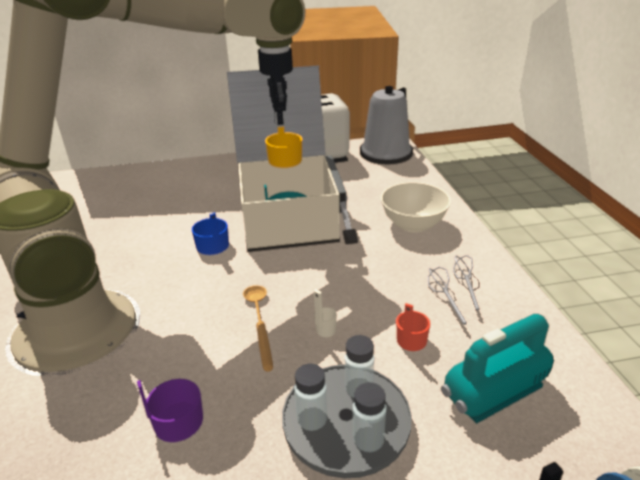

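```bash
cat > rel.py <<'E'
import sys
from h import *
from cups import circfit
cfg={'teal':((84,98),130),'yellow':((14,28),130),'red':((0,8),130)}
def fit(c,name,z,r,roi=None):
    hsv=cv2.cvtColor(c['frame'],cv2.COLOR_RGB2HSV);(a,b),s=cfg[name]
    m=((hsv[...,0]>=a)&(hsv[...,0]<=b)&(hsv[...,1]>s)).astype(np.uint8)
    if roi: k=np.zeros_like(m);x0,y0,x1,y1=roi;k[y0:y1,x0:x1]=1;m&=k
    n,l,st,ce=cv2.connectedComponentsWithStats(m);i=1+np.argmax(st[1:,4]);m=(l==i).astype(np.uint8)
    ct=max(cv2.findContours(m,0,1)[0],key=cv2.contourArea).reshape(-1,2)
    q=ray(c,ct,z)[:,:2]
    # RANSAC known radius
    best=None;rng=np.random.default_rng(0)
    for _ in range(3000):
        p=q[rng.choice(len(q),3,False)]
        try: cc,rr=circfit(p)
        except Exception: continue
        if abs(rr-r)>4: continue
        k=abs(np.hypot(*(q-cc).T)-rr)<1.2
        if best is None or k.sum()>best.sum(): best=k
    cc,rr=circfit(q[best]); print(name,cc.round(1),rr.round(1),best.sum(),len(q)); return cc
E
python3 - <<'E'
from rel import *
c=cap('wrist')
fit(c,'yellow',232,43); fit(c,'teal',66,54)
print(ray(c,[(268,160)],118))
E
```

```text
yellow [472.6 278. ] 43.3 238 669
teal [470.4 279.7] 53.1 164 377
[[417.79092793 280.29459635 118.        ]]
```

```bash
python3 -m handwheel '[{"delta_pos":[0.1,2,0.1],"twist":[0,0,0],"jaw":0},{"delta_pos":[0.1,4.5,0.1],"twist":[0,0,0],"jaw":0},{"delta_pos":[0.1,7,0.1],"twist":[0,0,0],"jaw":0},{"delta_pos":[0.1,9.5,0.1],"twist":[0,0,0],"jaw":0},{"delta_pos":[0.1,11.5,0.1],"twist":[0,0,0],"jaw":0},{"delta_pos":[0.1,13,0.1],"twist":[0,0,0],"jaw":0},{"delta_pos":[0.1,14.2,0.1],"twist":[0,0,0],"jaw":0},{"delta_pos":[0.1,15.2,0.1],"twist":[0,0,0],"jaw":0},{"delta_pos":[0.1,16,0.1],"twist":[0,0,0],"jaw":0},{"delta_pos":[0.1,16.3,0.1],"twist":[0,0,0],"jaw":0}]' 40; python3 plan.py 472.5 318 83 90;python3 -c "
from h import *
cap('wrist','w17')
"; python3 plan.py 472.5 318 84 90
```

```text
time_s: 26.72
eef_pos: [471.9, 317.1, 88.2]
ee_rot: [0.501, -0.501, -0.498, 0.499]
force: [0.2, -0.1, -0.3]
grip_width: 0.062
TCP [471.9 317.1  88.2] yaw 89.7 j6 -1.18 grip 0.062 t 26.7 F [ 0.2 -0.1 -0.3]
  dp cm [ 0.1   0.52 -0.06] twist [-0.001 -0.005 -0.001] dyaw 0.3
TCP [471.8 317.2  88.3] yaw 89.7 j6 -1.18 grip 0.062 t 26.8 F [-1.2 -0.4 -2.4]
  dp cm [ 0.08  0.43 -0.07] twist [-0.001 -0.005 -0.001] dyaw 0.3
```

View pics/w17.png

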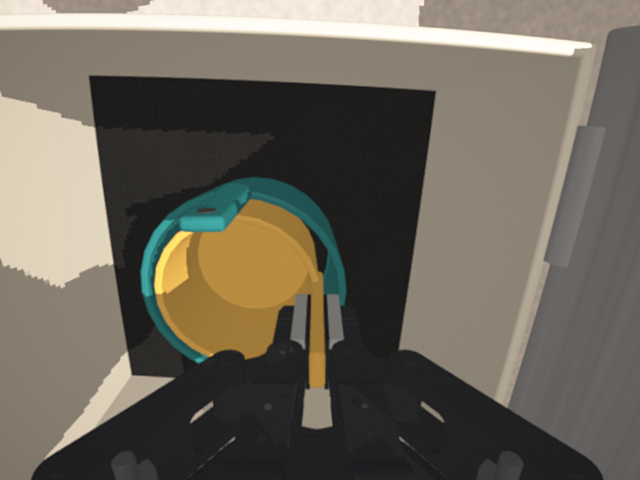

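```bash
python3 -m handwheel '[{"delta_pos":[0,0.2,0],"twist":[0,0,0],"jaw":0},{"delta_pos":[0,0.4,0],"twist":[0,0,0],"jaw":0},{"delta_pos":[0,0.5,0],"twist":[0,0,0],"jaw":0},{"delta_pos":[0,0.5,0],"twist":[0,0,0],"jaw":0.1},{"delta_pos":[0,0.5,0],"twist":[0,0,0],"jaw":0.2},{"delta_pos":[0,0.5,0],"twist":[0,0,0],"jaw":0.25},{"delta_pos":[0,-0.5,0],"twist":[0,0,0],"jaw":0.25},{"delta_pos":[0,-3,0],"twist":[0,0,0],"jaw":0.25},{"delta_pos":[0,-7,0],"twist":[0,0,0],"jaw":0.25},{"delta_pos":[0,-11,0],"twist":[0,0,0],"jaw":0.25}]' 40; python3 -c "
from h import *
cap('wrist','w18');cap('side','s18')
" ; python3 plan.py 611 -213 240 47
```

```text
time_s: 27.6
eef_pos: [471.5, 317.6, 200.9]
ee_rot: [0.501, -0.501, -0.498, 0.499]
force: [0.0, -0.2, 1.2]
grip_width: 0.244
TCP [474.3 318.9 206.7] yaw 89.8 j6 -1.18 grip 0.25 t 27.7 F [-0.1 -0.3 -0.3]
  dp cm [-53.11  -3.43 -13.92] twist [0.009 0.746 0.009] dyaw -42.8
```

View pics/w18.png

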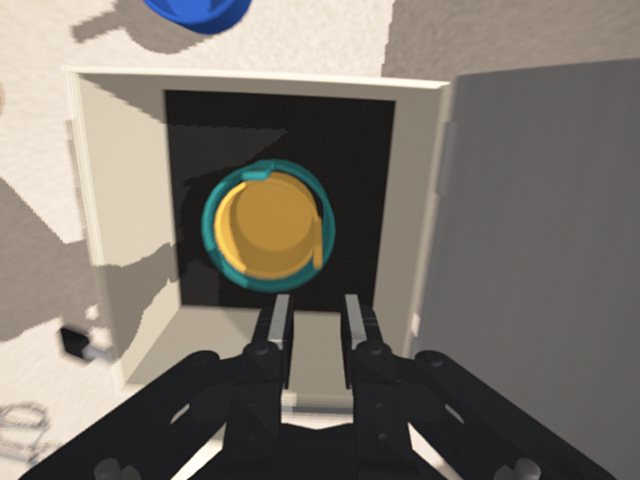

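View pics/s18.png

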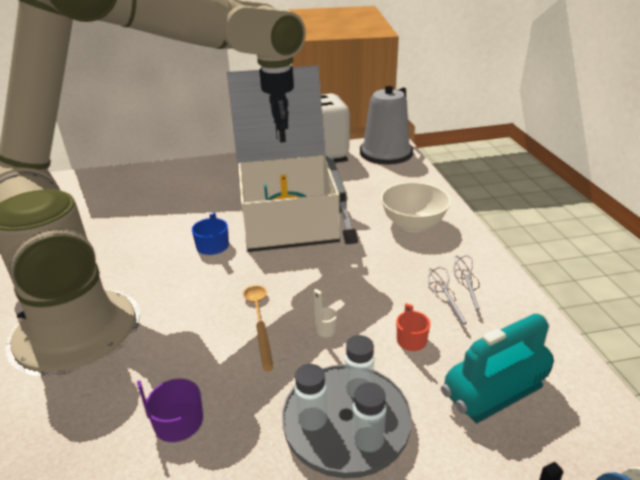

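```bash
python3 cups.py | grep -v -e teal -e yellow
```

```text
top red 223 maxz 116.0 depthfit [ 634. -190.] 27.7 rayfit [ 632.6 -190.4] 27.0 handle 12 [ 613. -207.   89.]
top white 109 maxz 118.0 depthfit [ 482. -127.] 19.5 rayfit [ 481.5 -127.5] 20.6 handle 19 [ 465. -138.  102.]
side red 1045 maxz 111.0 depthfit [ 630. -193.] 29.3 rayfit [ 613.4 -207.8] 47.6 handle 182 [ 611. -215.   82.]
side white 636 maxz 112.0 depthfit [ 476. -127.] 20.4 rayfit [ 452.  -126.5] 48.0 handle 206 [ 462. -141.   83.]
```

```bash
python3 -m handwheel '[{"delta_pos":[-0.5,-2,0],"twist":[0,0,0],"jaw":0.3},{"delta_pos":[-3.5,-3,-0.9],"twist":[0,0.08,0],"jaw":0.45},{"delta_pos":[-7.3,-3,-1.9],"twist":[0,0.16,0],"jaw":0.45},{"delta_pos":[-11.2,-3,-2.9],"twist":[0,0.24,0],"jaw":0.45},{"delta_pos":[-15.1,-3,-4],"twist":[0,0.32,0],"jaw":0.45},{"delta_pos":[-19,-3,-5],"twist":[0,0.4,0],"jaw":0.45},{"delta_pos":[-22.9,-3,-6],"twist":[0,0.48,0],"jaw":0.45},{"delta_pos":[-26.8,-3,-7],"twist":[0,0.56,0],"jaw":0.45},{"delta_pos":[-30.7,-3,-8],"twist":[0,0.65,0],"jaw":0.45},{"delta_pos":[-34.6,-3,-9.1],"twist":[0,0.74,0],"jaw":0.45}]' 40; python3 plan.py 611 -213 200 47
```

```text
time_s: 28.63
eef_pos: [561.1, -30.5, 228.0]
ee_rot: [0.649, -0.648, -0.282, 0.283]
force: [0.3, 1.1, -0.4]
grip_width: 0.449
TCP [561.1 -30.5 228. ] yaw 47.1 j6 -1.08 grip 0.449 t 28.6 F [ 0.3  1.1 -0.4]
  dp cm [ -9.97   2.78 -16.09] twist [-0.002  0.002 -0.001] dyaw -0.1
```

```bash
python3 -m handwheel '[{"delta_pos":[-1.9,0.5,-3],"twist":[0,0,0],"jaw":0.45},{"delta_pos":[-3.9,1,-6.2],"twist":[0,0,0],"jaw":0.45},{"delta_pos":[-5.9,2,-9.5],"twist":[0,0,0],"jaw":0.45},{"delta_pos":[-7.9,3,-12.8],"twist":[0,0,0],"jaw":0.45},{"delta_pos":[-9.5,4.5,-15.3],"twist":[0,0,0],"jaw":0.45},{"delta_pos":[-10,6,-16.1],"twist":[0,0,0],"jaw":0.45},{"delta_pos":[-10,7.5,-16.1],"twist":[0,0,0],"jaw":0.45},{"delta_pos":[-10,7.8,-16.1],"twist":[0,0,0],"jaw":0.45},{"delta_pos":[-10,7.8,-16.1],"twist":[0,0,0],"jaw":0.45},{"delta_pos":[-10,7.8,-16.1],"twist":[0,0,0],"jaw":0.45}]' 40; python3 plan.py 611 -213 150 47; python3 wc.py w19;python3 plan.py 611 -213 150 47
```

```text
time_s: 29.47
eef_pos: [612.3, -210.3, 151.5]
ee_rot: [0.647, -0.647, -0.284, 0.284]
force: [0.3, -0.5, 0.9]
grip_width: 0.449
TCP [ 612.3 -210.3  151.5] yaw 47.4 j6 -1.34 grip 0.449 t 29.5 F [ 0.3 -0.5  0.9]
  dp cm [-0.28  0.15 -0.09] twist [-0.     0.007  0.   ] dyaw -0.4
152 [316.7 314.8]
112 [316.7 277.7]
TCP [ 612.5 -210.5  152.1] yaw 47.4 j6 -1.34 grip 0.449 t 29.5 F [-0.   0.3  0.4]
  dp cm [-0.28  0.21 -0.06] twist [0.001 0.007 0.   ] dyaw -0.4
```

View pics/w19c.png

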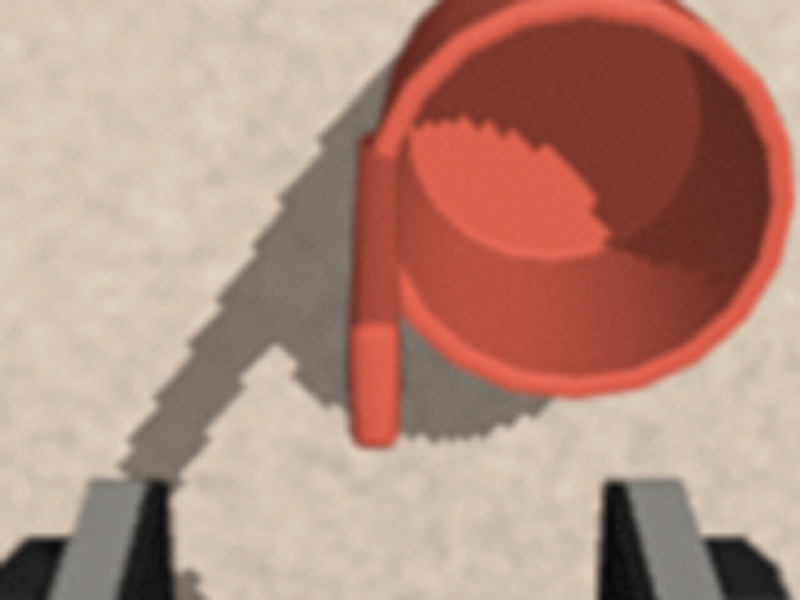

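View pics/w19.png

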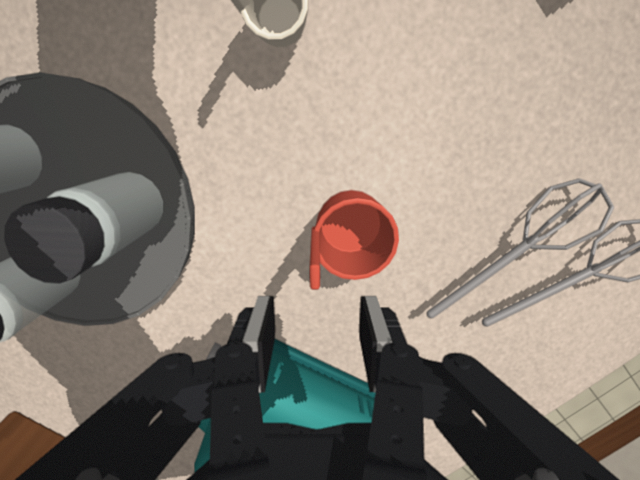

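```bash
python3 -m handwheel '[{"delta_pos":[-0.1,1.5,0],"twist":[0,0,0],"jaw":0.45},{"delta_pos":[-0.1,3.5,0],"twist":[0,0,0],"jaw":0.45},{"delta_pos":[-0.1,5.5,0],"twist":[0,0,0],"jaw":0.45},{"delta_pos":[-0.1,7,0],"twist":[0,0,0],"jaw":0.45},{"delta_pos":[-0.1,7.8,0],"twist":[0,0,0],"jaw":0.45},{"delta_pos":[-0.1,7.9,0],"twist":[0,0,0],"jaw":0.3},{"delta_pos":[-0.1,7.9,0],"twist":[0,0,0],"jaw":0},{"delta_pos":[-0.1,7.9,0],"twist":[0,0,0],"jaw":0},{"delta_pos":[-0.1,7.9,0],"twist":[0,0,0],"jaw":0},{"delta_pos":[-0.1,7.9,0],"twist":[0,0,0],"jaw":0}]' 40; python3 plan.py
```

```text
time_s: 30.35
eef_pos: [612.2, -212.2, 73.6]
ee_rot: [-0.647, 0.648, 0.285, -0.283]
force: [-0.5, 0.4, 5.1]
grip_width: 0.065
TCP [ 612.2 -212.2   73.6] yaw 47.4 j6 -1.34 grip 0.065 t 30.4 F [-0.5  0.4  5.1]
  dp cm [0. 0. 0.] twist [ 0.002 -0.     0.001] dyaw 0.0
```

```bash
python3 -m handwheel '[{"delta_pos":[0,-0.5,0],"twist":[0,0,0],"jaw":0},{"delta_pos":[0,-1.5,0],"twist":[0,0,0],"jaw":0},{"delta_pos":[0,-3,0],"twist":[0,0,0],"jaw":0},{"delta_pos":[0,-5,0],"twist":[0,0,0],"jaw":0},{"delta_pos":[0,-7.5,0],"twist":[0,0,0],"jaw":0},{"delta_pos":[0,-10,0],"twist":[0,0,0],"jaw":0},{"delta_pos":[0,-12.5,0],"twist":[0,0,0],"jaw":0},{"delta_pos":[0,-15,0],"twist":[0,0,0],"jaw":0},{"delta_pos":[0,-17,0],"twist":[0,0,0],"jaw":0},{"delta_pos":[0,-18.5,0],"twist":[0,0,0],"jaw":0}]' 40; python3 plan.py 473 247 255 90;python3 -c "
from h import *
cap('side','s20')
cap('wrist','w20')
"
```

```text
time_s: 31.18
eef_pos: [611.6, -212.0, 260.4]
ee_rot: [-0.647, 0.648, 0.285, -0.283]
force: [-0.2, 1.1, -0.8]
grip_width: 0.06
TCP [ 611.6 -212.   260.4] yaw 47.4 j6 -1.34 grip 0.06 t 31.2 F [-0.2  1.1 -0.8]
  dp cm [24.37  0.43 41.29] twist [ 0.003 -0.744 -0.   ] dyaw 42.6
```

View pics/s20.png

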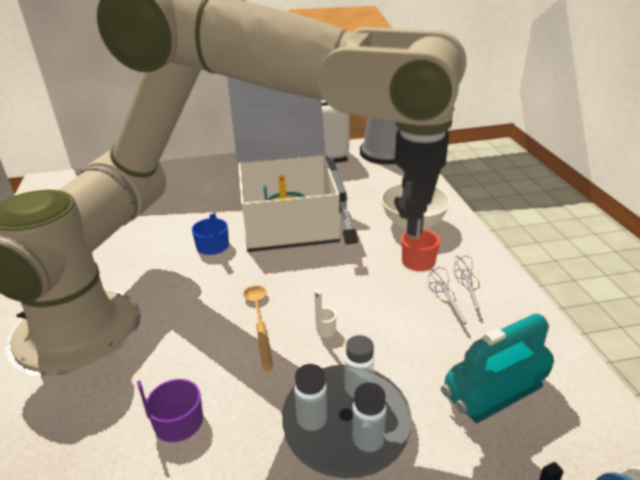

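```bash
python3 -m handwheel '[{"delta_pos":[1.5,0,2.5],"twist":[0,-0.05,0],"jaw":0},{"delta_pos":[3.4,0,5.7],"twist":[0,-0.12,0],"jaw":0},{"delta_pos":[5.3,0,9],"twist":[0,-0.19,0],"jaw":0},{"delta_pos":[7.2,0,12.3],"twist":[0,-0.26,0],"jaw":0},{"delta_pos":[9.2,0,15.6],"twist":[0,-0.33,0],"jaw":0},{"delta_pos":[11.2,0,19],"twist":[0,-0.4,0],"jaw":0},{"delta_pos":[13.2,0,22.4],"twist":[0,-0.47,0],"jaw":0},{"delta_pos":[15.2,0,25.7],"twist":[0,-0.54,0],"jaw":0},{"delta_pos":[17.2,0,29.1],"twist":[0,-0.61,0],"jaw":0},{"delta_pos":[19.2,0,32.5],"twist":[0,-0.68,0],"jaw":0}]' 40; python3 plan.py 472.5 247 255 90
```

```text
time_s: 32.12
eef_pos: [501.2, 151.1, 256.3]
ee_rot: [0.515, -0.515, -0.484, 0.485]
force: [1.6, 1.1, -1.3]
grip_width: 0.063
TCP [501.2 151.1 256.3] yaw 86.5 j6 -1.44 grip 0.063 t 32.1 F [ 1.6  1.1 -1.3]
  dp cm [9.4  0.14 3.45] twist [-0.001 -0.061 -0.   ] dyaw 3.5
```

```bash
python3 -m handwheel '[{"delta_pos":[2,0,0.8],"twist":[0,-0.02,0],"jaw":0},{"delta_pos":[4.5,0,1.7],"twist":[0,-0.04,0],"jaw":0},{"delta_pos":[7,0,2.6],"twist":[0,-0.06,0],"jaw":0},{"delta_pos":[8.7,0,3.2],"twist":[0,-0.06,0],"jaw":0},{"delta_pos":[9.4,0,3.4],"twist":[0,-0.06,0],"jaw":0},{"delta_pos":[9.4,0,3.4],"twist":[0,-0.06,0],"jaw":0},{"delta_pos":[9.4,0,3.4],"twist":[0,-0.06,0],"jaw":0},{"delta_pos":[9.4,0,3.4],"twist":[0,-0.06,0],"jaw":0},{"delta_pos":[9.4,0,3.4],"twist":[0,-0.06,0],"jaw":0},{"delta_pos":[9.4,0,3.4],"twist":[0,-0.06,0],"jaw":0}]' 40; python3 plan.py 472.5 247 90 90
python3 - <<'E'
from rel import *
c=cap('wrist','w21')
p=telemetry.sense()['eef_pos']
fit(c,'red',p[2]-73.6+48,32)
try: fit(c,'yellow',10+54,43)
except Exception as e: print(e)
try: fit(c,'teal',66,54)
except Exception as e: print(e)
E
```

```text
time_s: 32.95
eef_pos: [475.0, 244.6, 257.1]
ee_rot: [-0.501, 0.501, 0.499, -0.499]
force: [0.1, 0.6, -1.2]
grip_width: 0.062
TCP [475.  244.6 257.1] yaw 89.7 j6 -1.31 grip 0.062 t 33.0 F [ 0.1  0.6 -1.2]
  dp cm [ 0.24 16.71  0.25] twist [-0.    -0.006 -0.   ] dyaw 0.3
red [473.4 274.5] 32.4 215 540
yellow [465.8 273.3] 42.4 149 281
teal [469.7 277.3] 53.4 201 393
```

View pics/w21.png

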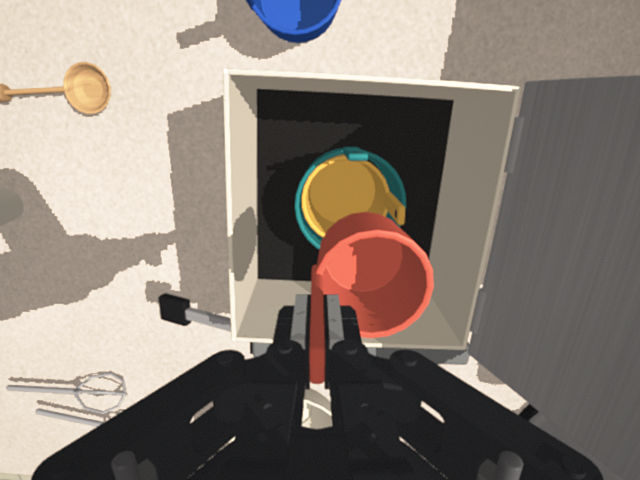

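```bash
python3 - <<'E'
from rel import *
c=cap('wrist')
p=telemetry.sense()['eef_pos'];print(p)
fit(c,'red',p[2]-73.6+48,32)
fit(c,'yellow',10+54,43,(290,140,380,215));fit(c,'yellow',10+54,43,(290,140,410,245))
fit(c,'teal',66,54)
x=c['frame'][130:250,270:430,::-1];cv2.imwrite('pics/w22c.png',cv2.resize(x,(800,600),interpolation=cv2.INTER_CUBIC))
E
```

```text
[474.88005246 244.94546876 257.11161061]
red [473.4 274.7] 32.4 214 540
yellow [465.7 273.2] 42.2 97 229
yellow [465.8 273.1] 42.3 148 280
teal [469.7 277.4] 53.5 199 392
```

View pics/w22c.png

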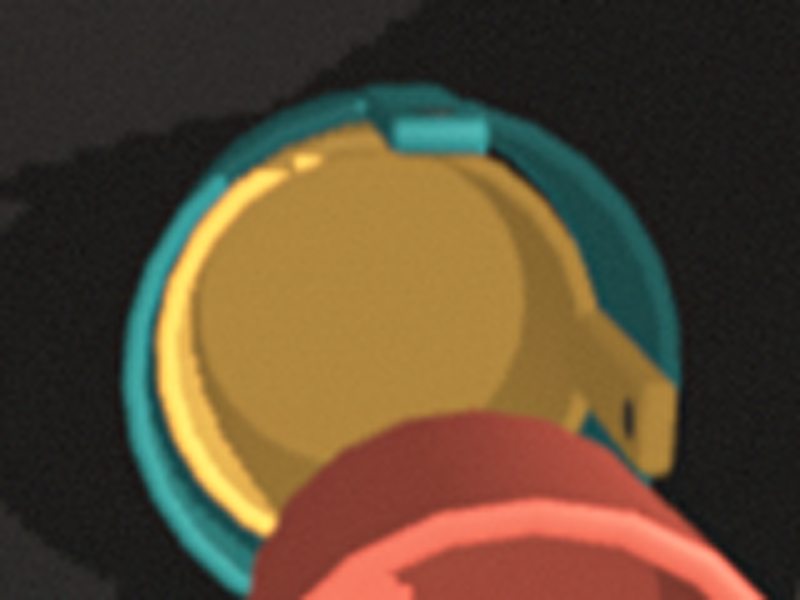

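```bash
python3 -m handwheel '[{"delta_pos":[-0.2,2,0.5],"twist":[0,0,0],"jaw":0},{"delta_pos":[-0.25,4.5,0.6],"twist":[0,0,0],"jaw":0},{"delta_pos":[-0.25,7,0.6],"twist":[0,0,0],"jaw":0},{"delta_pos":[-0.25,9.5,0.6],"twist":[0,0,0],"jaw":0},{"delta_pos":[-0.25,11.2,0.6],"twist":[0,0,0],"jaw":0},{"delta_pos":[-0.25,11.5,0.6],"twist":[0,0,0],"jaw":0},{"delta_pos":[-0.25,11.5,0.6],"twist":[0,0,0],"jaw":0},{"delta_pos":[-0.25,11.5,0.6],"twist":[0,0,0],"jaw":0},{"delta_pos":[-0.25,11.5,0.6],"twist":[0,0,0],"jaw":0},{"delta_pos":[-0.25,11.5,0.6],"twist":[0,0,0],"jaw":0}]' 40; python3 plan.py 469 242.5 91 90
python3 - <<'E'
from rel import *
c=cap('wrist','w23')
p=telemetry.sense()['eef_pos']
fit(c,'red',p[2]-73.6+48,32)
fit(c,'yellow',10+54,43)
fit(c,'teal',66,54)
E
```

```text
time_s: 33.88
eef_pos: [469.2, 243.1, 143.3]
ee_rot: [-0.501, 0.501, 0.5, -0.498]
force: [-0.3, -0.4, -0.7]
grip_width: 0.064
TCP [469.2 243.1 143.3] yaw 89.7 j6 -1.31 grip 0.064 t 33.9 F [-0.3 -0.4 -0.7]
  dp cm [-0.06  5.23  0.03] twist [ 0.002 -0.004  0.001] dyaw 0.3
red [468.9 273.1] 32.4 207 541
yellow [465.5 273.3] 42.3 174 484
teal [468.3 280.1] 50.4 208 539
```

View pics/w23.png

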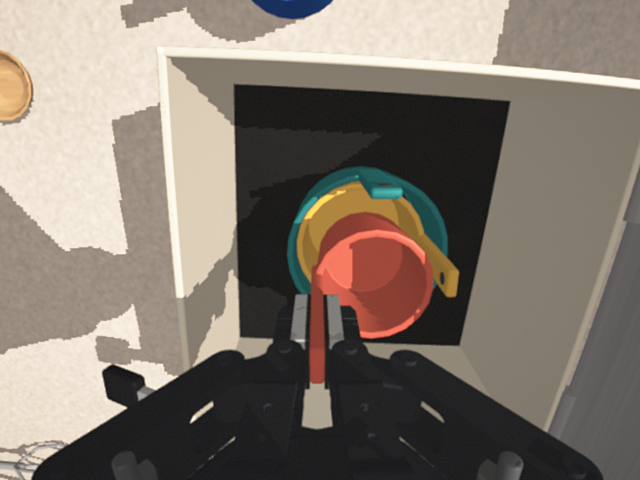

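```bash
python3 -m handwheel '[{"delta_pos":[0,0.8,0.2],"twist":[0,0,0],"jaw":0},{"delta_pos":[0,1.6,0.2],"twist":[0,0,0],"jaw":0},{"delta_pos":[0,2.4,0.2],"twist":[0,0,0],"jaw":0},{"delta_pos":[0,3.2,0.2],"twist":[0,0,0],"jaw":0},{"delta_pos":[0,4,0.2],"twist":[0,0,0],"jaw":0},{"delta_pos":[0,4.6,0.2],"twist":[0,0,0],"jaw":0},{"delta_pos":[0,5,0.2],"twist":[0,0,0],"jaw":0},{"delta_pos":[0,5,0.2],"twist":[0,0,0],"jaw":0},{"delta_pos":[0,5,0.2],"twist":[0,0,0],"jaw":0},{"delta_pos":[0,5,0.2],"twist":[0,0,0],"jaw":0}]' 40; python3 plan.py 467 243 88 90
python3 - <<'E'
from rel import *
c=cap('wrist','w24')
E
```

```text
time_s: 34.77
eef_pos: [466.9, 243.1, 92.5]
ee_rot: [-0.501, 0.501, 0.499, -0.499]
force: [-0.3, -0.1, -0.5]
grip_width: 0.062
TCP [466.9 243.1  92.5] yaw 89.8 j6 -1.31 grip 0.062 t 34.8 F [-0.3 -0.1 -0.5]
  dp cm [-0.01  0.45 -0.01] twist [ 0.001 -0.004  0.   ] dyaw 0.2
```

View pics/w24.png

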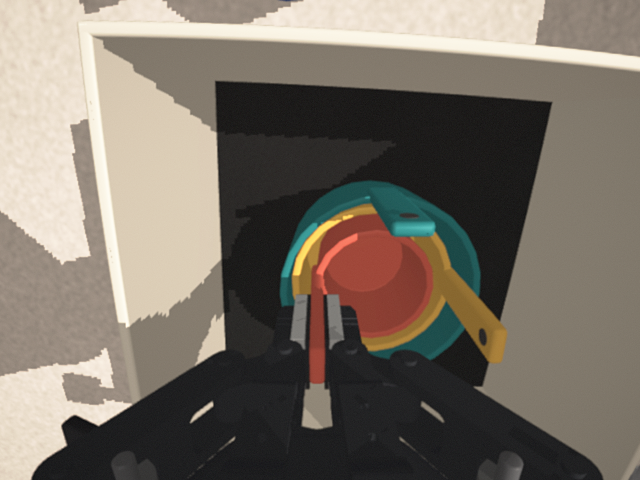

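```bash
python3 -m handwheel '[{"delta_pos":[0,0.15,0],"twist":[0,0,0],"jaw":0},{"delta_pos":[0,0.3,0],"twist":[0,0,0],"jaw":0},{"delta_pos":[0,0.5,0],"twist":[0,0,0],"jaw":0},{"delta_pos":[0,0.5,0],"twist":[0,0,0],"jaw":0.1},{"delta_pos":[0,0.5,0],"twist":[0,0,0],"jaw":0.2},{"delta_pos":[0,0.5,0],"twist":[0,0,0],"jaw":0.25},{"delta_pos":[0,-0.5,0],"twist":[0,0,0],"jaw":0.25},{"delta_pos":[0,-3,0],"twist":[0,0,0],"jaw":0.25},{"delta_pos":[0,-7,0],"twist":[0,0,0],"jaw":0.25},{"delta_pos":[0,-11,0],"twist":[0,0,0],"jaw":0.25}]' 40; python3 -c "
from h import *
cap('wrist','w25');cap('side','s25')
" ; python3 plan.py 464 -139 240 34; python3 cups.py | grep white
```

```text
time_s: 35.65
eef_pos: [466.0, 242.8, 203.8]
ee_rot: [0.501, -0.501, -0.498, 0.499]
force: [0.5, 0.5, 0.4]
grip_width: 0.251
TCP [469.  243.7 209. ] yaw 89.8 j6 -1.31 grip 0.251 t 35.8 F [ 0.2 -0.1 -0.7]
  dp cm [-38.27  -3.22   0.31] twist [0.009 0.973 0.008] dyaw -55.8
top white 104 maxz 114.0 depthfit [ 482. -127.] 19.6 rayfit [ 481.5 -127.6] 20.5 handle 21 [ 467. -136.   96.]
side white 640 maxz 114.0 depthfit [ 476. -127.] 20.3 rayfit [ 451.  -126.7] 48.7 handle 204 [ 461. -141.   83.]
```

View pics/w25.png

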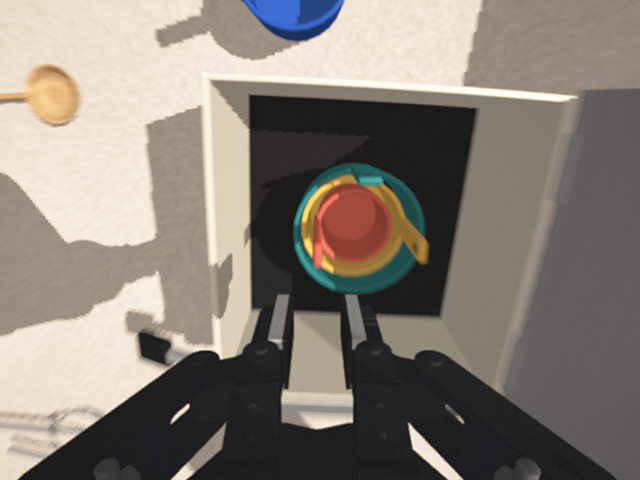

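View pics/s25.png

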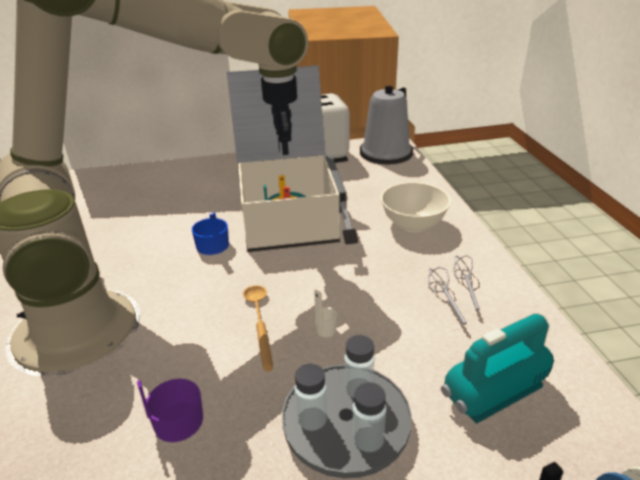

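```bash
python3 -m handwheel '[{"delta_pos":[-0.5,-2,0],"twist":[0,0,0],"jaw":0.3},{"delta_pos":[-3.5,-3,0],"twist":[0,0.1,0],"jaw":0.45},{"delta_pos":[-7.3,-3,0],"twist":[0,0.2,0],"jaw":0.45},{"delta_pos":[-11.2,-3,0.1],"twist":[0,0.3,0],"jaw":0.45},{"delta_pos":[-15.1,-3,0.1],"twist":[0,0.4,0],"jaw":0.45},{"delta_pos":[-19,-3,0.1],"twist":[0,0.5,0],"jaw":0.45},{"delta_pos":[-22.9,-3,0.2],"twist":[0,0.6,0],"jaw":0.45},{"delta_pos":[-26.8,-2,0.2],"twist":[0,0.7,0],"jaw":0.45},{"delta_pos":[-30.7,-1,0.3],"twist":[0,0.8,0],"jaw":0.45},{"delta_pos":[-34.6,0,0.3],"twist":[0,0.91,0],"jaw":0.45}]' 40; python3 plan.py 463.5 -139 150 37
```

```text
time_s: 36.68
eef_pos: [461.1, -104.6, 200.8]
ee_rot: [0.67, -0.669, -0.226, 0.227]
force: [1.4, -0.3, 0.3]
grip_width: 0.452
TCP [ 461.1 -104.6  200.8] yaw 37.3 j6 -1.12 grip 0.452 t 36.7 F [ 1.4 -0.3  0.3]
  dp cm [-1.89  5.08 -2.89] twist [-0.002  0.006 -0.001] dyaw -0.3
```

```bash
python3 -m handwheel '[{"delta_pos":[-0.6,0.5,-1],"twist":[0,0,0],"jaw":0.45},{"delta_pos":[-1.2,1,-2],"twist":[0,0,0],"jaw":0.45},{"delta_pos":[-1.9,2,-2.9],"twist":[0,0,0],"jaw":0.45},{"delta_pos":[-1.9,3.2,-2.9],"twist":[0,0,0],"jaw":0.45},{"delta_pos":[-1.9,4.3,-2.9],"twist":[0,0,0],"jaw":0.45},{"delta_pos":[-1.9,5,-2.9],"twist":[0,0,0],"jaw":0.45},{"delta_pos":[-1.9,5,-2.9],"twist":[0,0,0],"jaw":0.45},{"delta_pos":[-1.9,5,-2.9],"twist":[0,0,0],"jaw":0.45},{"delta_pos":[-1.9,5,-2.9],"twist":[0,0,0],"jaw":0.45},{"delta_pos":[-1.9,5,-2.9],"twist":[0,0,0],"jaw":0.45}]' 40; python3 wc.py w26;python3 plan.py 463.5 -139 150 37
```

```text
time_s: 37.52
eef_pos: [465.1, -137.5, 152.7]
ee_rot: [-0.669, 0.67, 0.228, -0.228]
force: [-1.0, 0.8, 0.2]
grip_width: 0.449
153 [317.  313.6]
112 [316.9 276.3]
TCP [ 465.1 -137.5  152.6] yaw 37.6 j6 -1.19 grip 0.449 t 37.6 F [ 0.7  1.1 -0.8]
  dp cm [-0.22  0.26 -0.02] twist [0.001 0.011 0.   ] dyaw -0.6
```

View pics/w26c.png

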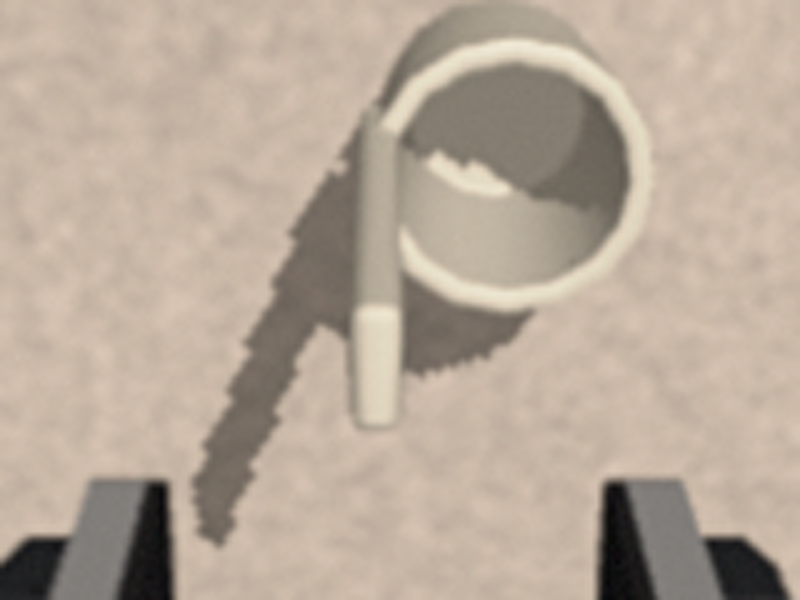

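```bash
python3 -m handwheel '[{"delta_pos":[-0.1,1.5,0.1],"twist":[0,0,0],"jaw":0.45},{"delta_pos":[-0.1,3.5,0.15],"twist":[0,0,0],"jaw":0.45},{"delta_pos":[-0.1,5.5,0.15],"twist":[0,0,0],"jaw":0.45},{"delta_pos":[-0.1,7,0.15],"twist":[0,0,0],"jaw":0.45},{"delta_pos":[-0.1,7.8,0.15],"twist":[0,0,0],"jaw":0.45},{"delta_pos":[-0.1,7.9,0.15],"twist":[0,0,0],"jaw":0.3},{"delta_pos":[-0.1,7.9,0.15],"twist":[0,0,0],"jaw":0},{"delta_pos":[-0.1,7.9,0.15],"twist":[0,0,0],"jaw":0},{"delta_pos":[-0.1,7.9,0.15],"twist":[0,0,0],"jaw":0},{"delta_pos":[-0.1,7.9,0.15],"twist":[0,0,0],"jaw":0}]' 40; python3 plan.py
```

```text
time_s: 38.4
eef_pos: [463.6, -137.3, 74.0]
ee_rot: [-0.669, 0.67, 0.228, -0.228]
force: [-0.0, -0.3, 5.1]
grip_width: 0.063
TCP [ 463.6 -137.3   74. ] yaw 37.6 j6 -1.19 grip 0.063 t 38.4 F [-0.  -0.3  5.1]
  dp cm [0. 0. 0.] twist [ 0.002 -0.     0.001] dyaw 0.0
```

```bash
python3 -m handwheel '[{"delta_pos":[0,-0.5,0],"twist":[0,0,0],"jaw":0},{"delta_pos":[0,-1.5,0],"twist":[0,0,0],"jaw":0},{"delta_pos":[0,-3,0],"twist":[0,0,0],"jaw":0},{"delta_pos":[0,-5,0],"twist":[0,0,0],"jaw":0},{"delta_pos":[0,-7.5,0],"twist":[0,0,0],"jaw":0},{"delta_pos":[0,-10,0],"twist":[0,0,0],"jaw":0},{"delta_pos":[0,-12.5,0],"twist":[0,0,0],"jaw":0},{"delta_pos":[0,-15,0],"twist":[0,0,0],"jaw":0},{"delta_pos":[0,-17,0],"twist":[0,0,0],"jaw":0},{"delta_pos":[0,-18.5,0],"twist":[0,0,0],"jaw":0}]' 40; python3 plan.py 485.5 266 255 126;python3 -c "
from h import *
cap('side','s27')
"
```

```text
time_s: 39.23
eef_pos: [463.2, -137.0, 261.1]
ee_rot: [-0.669, 0.67, 0.229, -0.227]
force: [0.5, 0.1, -1.0]
grip_width: 0.066
TCP [ 463.2 -137.   261.1] yaw 37.6 j6 -1.19 grip 0.066 t 39.2 F [ 0.5  0.1 -1. ]
  dp cm [26.37  0.56 30.56] twist [ 3.000e-03 -1.543e+00 -1.000e-03] dyaw 88.4
```

View pics/s27.png

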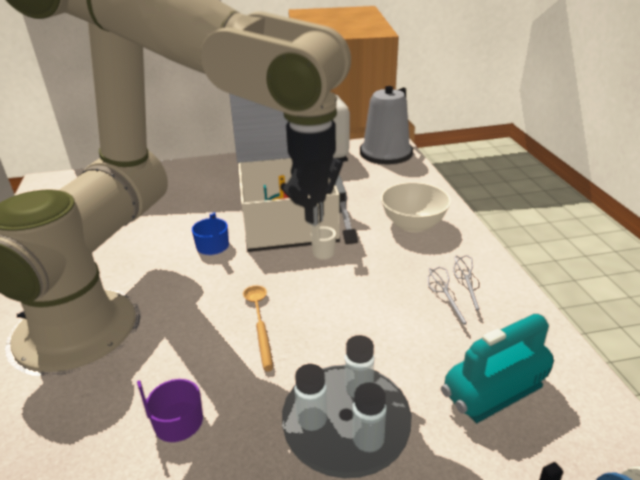

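```bash
python3 -m handwheel '[{"delta_pos":[1.5,0,1.7],"twist":[0,-0.1,0],"jaw":0},{"delta_pos":[3.5,0,4],"twist":[0,-0.21,0],"jaw":0},{"delta_pos":[5.5,0,6.3],"twist":[0,-0.32,0],"jaw":0},{"delta_pos":[7.5,0,8.7],"twist":[0,-0.43,0],"jaw":0},{"delta_pos":[9.5,0,11],"twist":[0,-0.54,0],"jaw":0},{"delta_pos":[11.5,0,13.3],"twist":[0,-0.65,0],"jaw":0},{"delta_pos":[13.5,0,15.6],"twist":[0,-0.76,0],"jaw":0},{"delta_pos":[15.5,0,18],"twist":[0,-0.87,0],"jaw":0},{"delta_pos":[17.5,0,20.3],"twist":[0,-0.98,0],"jaw":0},{"delta_pos":[19.5,0,22.6],"twist":[0,-1.09,0],"jaw":0}]' 40; python3 plan.py 485.5 266 257 160
```

```text
time_s: 40.12
eef_pos: [479.1, 162.6, 258.2]
ee_rot: [0.453, -0.453, -0.543, 0.543]
force: [0.4, -0.6, -0.7]
grip_width: 0.065
TCP [479.1 162.6 258.2] yaw 100.4 j6 -1.66 grip 0.065 t 40.1 F [ 0.4 -0.6 -0.7]
  dp cm [10.05  0.12 -2.49] twist [-0.   -1.04 -0.  ] dyaw 59.6
```

```bash
python3 -m handwheel '[{"delta_pos":[2,0,-0.5],"twist":[0,-0.12,0],"jaw":0},{"delta_pos":[4,0,-1],"twist":[0,-0.24,0],"jaw":0},{"delta_pos":[6,0,-1.5],"twist":[0,-0.36,0],"jaw":0},{"delta_pos":[8,0,-2],"twist":[0,-0.48,0],"jaw":0},{"delta_pos":[9.5,0,-2.4],"twist":[0,-0.6,0],"jaw":0},{"delta_pos":[10,0,-2.5],"twist":[0,-0.72,0],"jaw":0},{"delta_pos":[10,0,-2.5],"twist":[0,-0.84,0],"jaw":0},{"delta_pos":[10,0,-2.5],"twist":[0,-0.95,0],"jaw":0},{"delta_pos":[10,0,-2.5],"twist":[0,-1.04,0],"jaw":0},{"delta_pos":[10,0,-2.5],"twist":[0,-1.04,0],"jaw":0}]' 40; python3 plan.py 485.5 266 145 160
python3 - <<'E'
from rel import *
c=cap('wrist','w28')
fit(c,'red',14+48,32);fit(c,'yellow',64,43);fit(c,'teal',66,54)
E
python3 plan.py 485.5 266 145 160
```

```text
time_s: 40.95
eef_pos: [486.5, 263.9, 258.1]
ee_rot: [0.124, -0.124, -0.696, 0.696]
force: [-0.2, 0.4, -0.2]
grip_width: 0.065
TCP [486.5 263.9 258.1] yaw 159.8 j6 -2.5 grip 0.065 t 41.0 F [-0.2  0.4 -0.2]
  dp cm [ 0.16 11.31 -0.17] twist [-0.    -0.003  0.   ] dyaw 0.2
red [466.2 272.8] 31.0 117 179
yellow [466.5 272.1] 42.3 187 358
teal [470.7 277. ] 53.6 196 505
TCP [486.5 263.9 258.1] yaw 159.6 j6 -2.5 grip 0.059 t 41.0 F [ 0.7 -0.  -1. ]
  dp cm [ 0.17 11.31 -0.17] twist [-0.    -0.008  0.   ] dyaw 0.4
```

View pics/w28.png

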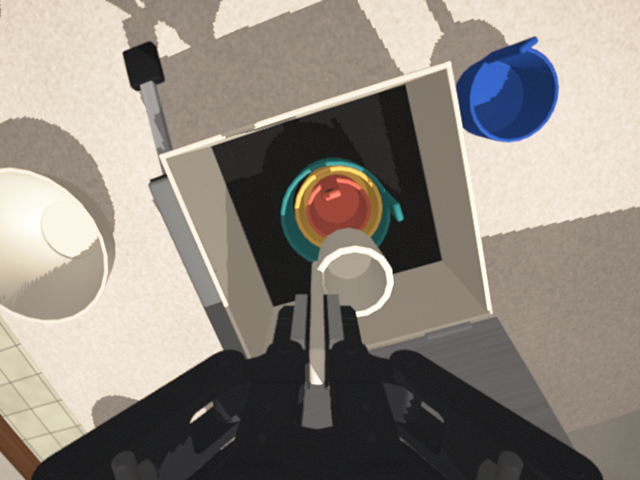

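```bash
cat > wh.py <<'E'
from rel import *
def white(c,z,roi,r=22):
    hsv=cv2.cvtColor(c['frame'],cv2.COLOR_RGB2HSV)
    x0,y0,x1,y1=roi
    m=np.zeros(hsv.shape[:2],np.uint8);m[y0:y1,x0:x1]=((hsv[...,2]>205)&(hsv[...,1]<60))[y0:y1,x0:x1]
    v,u=np.nonzero(m); q=ray(c,np.c_[u,v],z)[:,:2]
    rng=np.random.default_rng(0);best=None
    for _ in range(3000):
        cc,rr=circfit(q[rng.choice(len(q),3,False)])
        if abs(rr-r+2)>3: continue
        k=abs(np.hypot(*(q-cc).T)-rr)<2
        if best is None or k.sum()>best.sum(): best=k
    cc,rr=circfit(q[best]);print('white',cc.round(1),rr.round(1),best.sum(),len(q));return cc
E
python3 - <<'E'
from wh import *
c=cap('wrist'); p=telemetry.sense()['eef_pos'];print(p)
white(c,p[2]-74+42,(315,235,400,325))
fit(c,'red',62,32)
E
```

```text
[486.59092543 263.82440198 258.10014337]
white [466.9 272.8] 19.6 977 994
red [466.2 272.8] 31.0 116 179
```

```bash
python3 -m handwheel '[{"delta_pos":[0,2,-0.1],"twist":[0,0,0],"jaw":0},{"delta_pos":[0,4.5,-0.1],"twist":[0,0,0],"jaw":0},{"delta_pos":[0,7,-0.1],"twist":[0,0,0],"jaw":0},{"delta_pos":[0,9.5,-0.1],"twist":[0,0,0],"jaw":0},{"delta_pos":[0,10.7,-0.1],"twist":[0,0,0],"jaw":0},{"delta_pos":[0,11,-0.1],"twist":[0,0,0],"jaw":0},{"delta_pos":[0,11,-0.1],"twist":[0,0,0],"jaw":0},{"delta_pos":[0,11,-0.1],"twist":[0,0,0],"jaw":0},{"delta_pos":[0,11,-0.1],"twist":[0,0,0],"jaw":0},{"delta_pos":[0,11,-0.1],"twist":[0,0,0],"jaw":0}]' 40; python3 plan.py 485.5 265 95 160
python3 - <<'E'
from wh import *
c=cap('wrist','w29'); p=telemetry.sense()['eef_pos'];print(p)
try: white(c,p[2]-74+42,(315,235,400,335))
except Exception as e: print(e)
fit(c,'red',62,32);fit(c,'yellow',64,43)
E
```

```text
time_s: 41.88
eef_pos: [487.6, 264.9, 149.2]
ee_rot: [-0.124, 0.126, 0.696, -0.696]
force: [-0.7, -1.0, -0.8]
grip_width: 0.065
TCP [487.6 264.9 149.2] yaw 159.6 j6 -2.5 grip 0.065 t 41.9 F [-0.7 -1.  -0.8]
  dp cm [0.2  5.42 0.07] twist [ 0.001 -0.007 -0.002] dyaw 0.4
[487.4627836  264.95128579 148.99616148]
white [468.1 273.9] 19.7 973 993
red [465.8 272. ] 30.9 118 287
yellow [466.2 272.4] 42.3 245 479
```

View pics/w29.png

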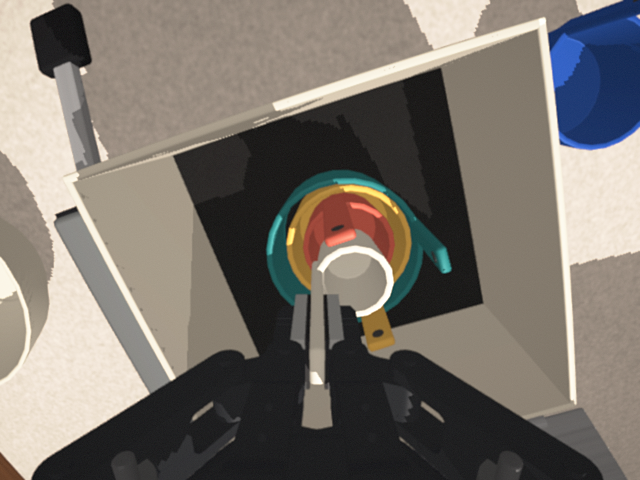

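```bash
python3 -m handwheel '[{"delta_pos":[0.1,0.8,0.2],"twist":[0,0,0],"jaw":0},{"delta_pos":[0.15,1.6,0.2],"twist":[0,0,0],"jaw":0},{"delta_pos":[0.15,2.4,0.2],"twist":[0,0,0],"jaw":0},{"delta_pos":[0.15,3.2,0.2],"twist":[0,0,0],"jaw":0},{"delta_pos":[0.15,4,0.2],"twist":[0,0,0],"jaw":0},{"delta_pos":[0.15,4.6,0.2],"twist":[0,0,0],"jaw":0},{"delta_pos":[0.15,5.2,0.2],"twist":[0,0,0],"jaw":0},{"delta_pos":[0.15,5.2,0.2],"twist":[0,0,0],"jaw":0},{"delta_pos":[0.15,5.2,0.2],"twist":[0,0,0],"jaw":0},{"delta_pos":[0.15,5.2,0.2],"twist":[0,0,0],"jaw":0}]' 40; python3 plan.py 485.5 264 92 160
python3 - <<'E'
from wh import *
c=cap('wrist','w30')
E
```

```text
time_s: 42.77
eef_pos: [485.3, 263.5, 96.4]
ee_rot: [-0.125, 0.125, 0.696, -0.696]
force: [-0.3, 0.3, 0.7]
grip_width: 0.065
TCP [485.3 263.5  96.4] yaw 159.7 j6 -2.5 grip 0.065 t 42.8 F [-0.3  0.3  0.7]
  dp cm [-0.01  0.44 -0.05] twist [ 0.    -0.006 -0.001] dyaw 0.3
```

View pics/w30.png

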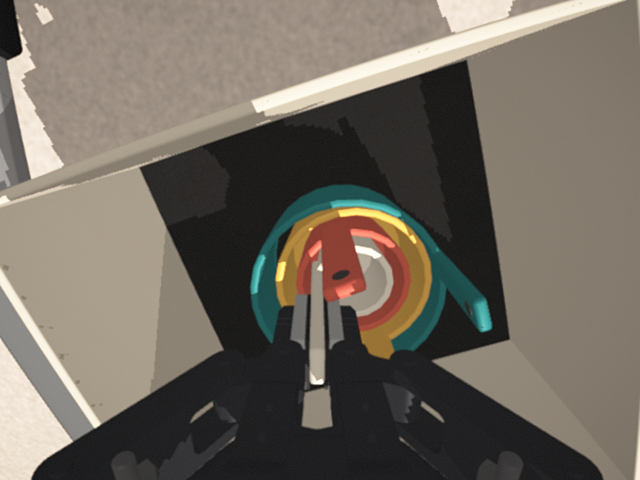

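```bash
python3 -m handwheel '[{"delta_pos":[0,0.15,0],"twist":[0,0,0],"jaw":0},{"delta_pos":[0,0.3,0],"twist":[0,0,0],"jaw":0},{"delta_pos":[0,0.5,0],"twist":[0,0,0],"jaw":0},{"delta_pos":[0,0.5,0],"twist":[0,0,0],"jaw":0.1},{"delta_pos":[0,0.5,0],"twist":[0,0,0],"jaw":0.18},{"delta_pos":[0,0.5,0],"twist":[0,0,0],"jaw":0.2},{"delta_pos":[0,-0.5,0],"twist":[0,0,0],"jaw":0.2},{"delta_pos":[0,-3,0],"twist":[0,0,0],"jaw":0.2},{"delta_pos":[0,-7,0],"twist":[0,0,0],"jaw":0.2},{"delta_pos":[0,-11,0],"twist":[0,0,0],"jaw":0.2}]' 40; python3 -c "
from h import *
cap('wrist','w31')
c=cap('side','s31');cv2.imwrite('pics/s31c.png',cv2.resize(c['frame'][50:260,210:380,::-1],(485,600),interpolation=cv2.INTER_CUBIC))
" ; python3 plan.py
```

```text
time_s: 43.65
eef_pos: [484.4, 263.3, 207.7]
ee_rot: [0.125, -0.124, -0.696, 0.696]
force: [0.5, 0.2, 0.9]
grip_width: 0.199
TCP [487.3 264.3 213.2] yaw 159.7 j6 -2.5 grip 0.199 t 43.8 F [ 0.6 -0.2 -1.2]
  dp cm [0. 0. 0.] twist [ 0.007  0.    -0.01 ] dyaw 0.0
```

View pics/w31.png

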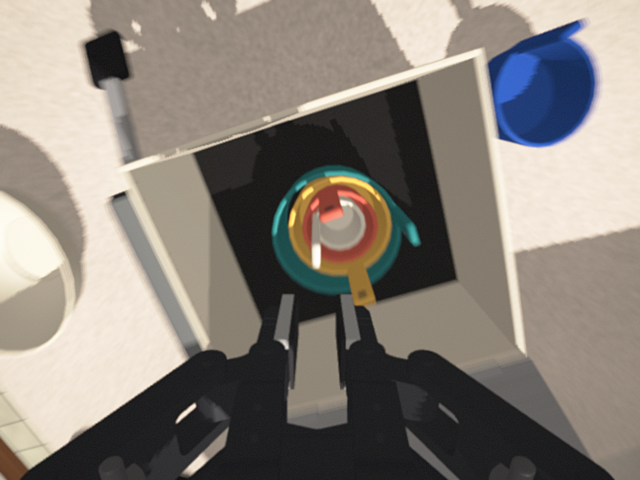

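View pics/s31c.png

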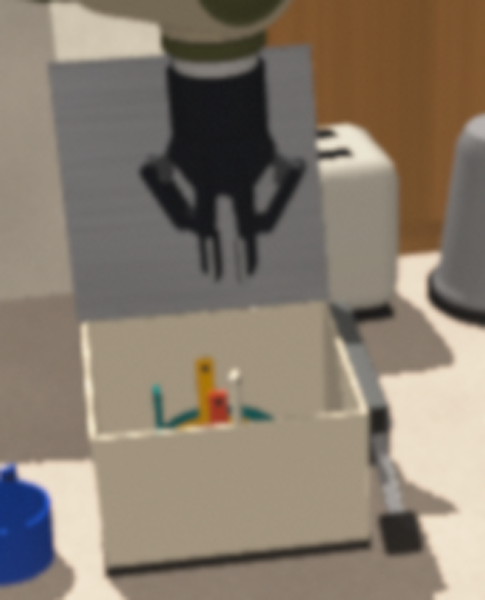

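```bash
python3 - <<'E'
from h import *
c=cap('wrist');W=world(c)
hsv=cv2.cvtColor(c['frame'],cv2.COLOR_RGB2HSV)
H,S,V=[hsv[...,i].astype(int) for i in range(3)]
roi=np.zeros(H.shape,bool);roi[150:320,260:430]=1
for n,m in {'teal':(H>84)&(H<98)&(S>130),'yellow':(H>14)&(H<28)&(S>130),'red':((H<8)|(H>172))&(S>130),'white':(S<50)&(V>120)}.items():
    P=W[m&roi&(np.hypot(W[...,0]-467,W[...,1]-275)<70)];P=P[~np.isnan(P[:,0])]
    t=P[P[:,2]>np.percentile(P[:,2],97)];print(n,len(P),P[:,2].max().round(1),t.mean(0).round(1), 'rimz',np.percentile(P[:,2],[5,50,80]).round())
E
```

```text
teal 3949 120.0 [418.7 277.6 118.3] rimz [23. 63. 67.]
yellow 3699 123.6 [465.2 313.7 122.3] rimz [14. 63. 66.]
red 2110 128.0 [466.6 243.2 126.7] rimz [24. 61. 77.]
white 1754 226.0 [484.2 264.8 132.7] rimz [22. 52. 62.]
```

```bash
python3 - <<'E'
from h import *
for n in ['wrist','top','side']:
    c=cap(n,'p_'+n);W=world(c);V=c['frame'].max(-1).astype(int)
    x=(W[...,0]>550)&(W[...,0]<620)&(W[...,1]>50)&(W[...,1]<125)&(W[...,2]>45)&(W[...,2]<95)&(V<75)
    P=W[x];print(n,len(P),np.median(P,0).round(1) if len(P) else '',np.percentile(P,[3,97],axis=0).round(0).tolist() if len(P) else '')
E
python3 plan.py 586 60 220 0
```

```text
wrist 1790 [579.7  91.8  70.7] [[569.0, 75.0, 64.0], [595.0, 108.0, 76.0]]
top 112 [585.9  89.5  71.4] [[572.0, 76.0, 62.0], [598.0, 104.0, 78.0]]
side 161 [581.2  84.2  67.1] [[569.0, 70.0, 59.0], [595.0, 103.0, 74.0]]
TCP [484.5 263.3 205.3] yaw 159.7 j6 -2.5 grip 0.197 t 44.0 F [ 1.   0.3 -0.9]
  dp cm [-16.58  -1.48  15.54] twist [-0.001 -0.355  0.002] dyaw 20.3
```

```bash
python3 -m handwheel '[{"delta_pos":[0,-2,0],"twist":[0,0.12,0],"jaw":0.2},{"delta_pos":[-1.5,-3,1.5],"twist":[0,0.24,0],"jaw":0.4},{"delta_pos":[-3.5,-3,3.5],"twist":[0,0.36,0],"jaw":0.7},{"delta_pos":[-6,-3,5.8],"twist":[0,0.48,0],"jaw":0.8},{"delta_pos":[-8.5,-3,8],"twist":[0,0.6,0],"jaw":0.8},{"delta_pos":[-11,-3,10.5],"twist":[0,0.72,0],"jaw":0.8},{"delta_pos":[-13.5,-3,13],"twist":[0,0.84,0],"jaw":0.8},{"delta_pos":[-15.5,-3,15],"twist":[0,0.96,0],"jaw":0.8},{"delta_pos":[-16.4,-3,15.5],"twist":[0,1.08,0],"jaw":0.8},{"delta_pos":[-16.4,-3,15.5],"twist":[0,1.2,0],"jaw":0.8}]' 40
python3 -m handwheel '[{"delta_pos":[0,0,0],"twist":[0,0.12,0],"jaw":0.8},{"delta_pos":[0,0,0],"twist":[0,0.24,0],"jaw":0.8},{"delta_pos":[0,0,0],"twist":[0,0.36,0],"jaw":0.8},{"delta_pos":[0,0,0],"twist":[0,0.48,0],"jaw":0.8},{"delta_pos":[0,0,0],"twist":[0,0.6,0],"jaw":0.8},{"delta_pos":[0,0,0],"twist":[0,0.72,0],"jaw":0.8},{"delta_pos":[0,0,0],"twist":[0,0.84,0],"jaw":0.8},{"delta_pos":[0,0,0],"twist":[0,0.96,0],"jaw":0.8},{"delta_pos":[0,0,0],"twist":[0,1.08,0],"jaw":0.8},{"delta_pos":[0,0,0],"twist":[0,1.2,0],"jaw":0.8}]'; python3 plan.py 583.5 85 150 0
```

```text
time_s: 44.78
eef_pos: [585.5, 58.6, 234.2]
ee_rot: [0.499, -0.498, -0.501, 0.502]
force: [0.2, 0.2, 0.6]
grip_width: 0.799
time_s: 45.62
eef_pos: [584.4, 61.1, 234.6]
ee_rot: [0.695, -0.694, -0.133, 0.135]
force: [-0.2, 0.4, -0.5]
grip_width: 0.805
TCP [584.4  61.1 234.6] yaw 21.8 j6 -0.48 grip 0.805 t 45.6 F [-0.2  0.4 -0.5]
  dp cm [0.82 8.46 2.24] twist [-0.001  0.381 -0.003] dyaw -21.8
```

```bash
python3 -m handwheel '[{"delta_pos":[0.3,1,0.8],"twist":[0,0.12,0],"jaw":0.8},{"delta_pos":[0.6,2,1.5],"twist":[0,0.24,0],"jaw":0.8},{"delta_pos":[0.8,4,2.2],"twist":[0,0.34,0],"jaw":0.8},{"delta_pos":[0.8,6,2.3],"twist":[0,0.38,0],"jaw":0.8},{"delta_pos":[0.8,8,2.3],"twist":[0,0.38,0],"jaw":0.8},{"delta_pos":[0.8,9.4,2.3],"twist":[0,0.38,0],"jaw":0.8},{"delta_pos":[0.8,9.4,2.3],"twist":[0,0.38,0],"jaw":0.8},{"delta_pos":[0.8,9.4,2.3],"twist":[0,0.38,0],"jaw":0.8},{"delta_pos":[0.8,9.4,2.3],"twist":[0,0.38,0],"jaw":0.8},{"delta_pos":[0.8,9.4,2.3],"twist":[0,0.38,0],"jaw":0.8}]' 40
python3 -c "
from h import *
cap('wrist','w33')
c=cap('side','s33')
c=cap('wrist');p=telemetry.sense()['eef_pos']
q,_=cv2.projectPoints(np.array([[p[0],p[1],70.]]),np.array(c['rvec'],float),c['t'],c['K'],c['D']);print(q)
"; python3 plan.py 583.5 86 50 0
```

```text
time_s: 46.45
eef_pos: [584.1, 85.4, 143.1]
ee_rot: [-0.707, 0.707, 0.003, -0.002]
force: [0.4, -0.1, 0.6]
grip_width: 0.798
[[[317.84452217 254.89085381]]]
TCP [583.9  85.4 142.8] yaw 0.4 j6 -0.06 grip 0.805 t 46.6 F [ 0.6 -0.7 -0. ]
  dp cm [-0.05  9.28  0.06] twist [0.    0.006 0.001] dyaw -0.4
```

View pics/w33.png

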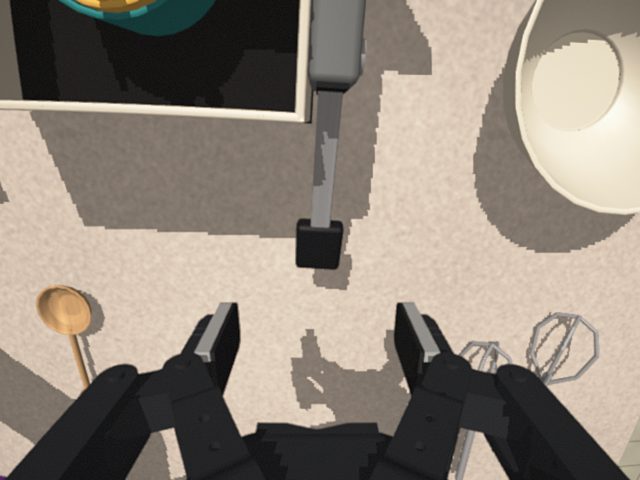

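```bash
python3 -m handwheel '[{"delta_pos":[0,1.5,0.2],"twist":[0,0,0],"jaw":0.8},{"delta_pos":[0,3.5,0.3],"twist":[0,0,0],"jaw":0.8},{"delta_pos":[0,5.5,0.3],"twist":[0,0,0],"jaw":0.8},{"delta_pos":[0,7.5,0.3],"twist":[0,0,0],"jaw":0.8},{"delta_pos":[0,8.8,0.3],"twist":[0,0,0],"jaw":0.8},{"delta_pos":[0,9.2,0.3],"twist":[0,0,0],"jaw":0.8},{"delta_pos":[0,9.2,0.3],"twist":[0,0,0],"jaw":0.5},{"delta_pos":[0,9.2,0.3],"twist":[0,0,0],"jaw":0.2},{"delta_pos":[0,9.2,0.3],"twist":[0,0,0],"jaw":0.2},{"delta_pos":[0,9.2,0.3],"twist":[0,0,0],"jaw":0.2}]' 40
python3 -c "
from h import *
cap('wrist','w34')
c=cap('side','s34');cv2.imwrite('pics/s34c.png',cv2.resize(c['frame'][50:260,210:420,::-1],(600,600),interpolation=cv2.INTER_CUBIC))
"; python3 plan.py
```

```text
time_s: 47.43
eef_pos: [585.0, 88.4, 51.7]
ee_rot: [0.707, -0.707, -0.003, 0.0]
force: [3.8, 0.3, 2.7]
grip_width: 0.351
TCP [585.   88.4  51.7] yaw 0.3 j6 -0.05 grip 0.345 t 47.5 F [4.5 0.2 5.7]
  dp cm [0. 0. 0.] twist [-0.     0.     0.004] dyaw 0.0
```

View pics/s34c.png

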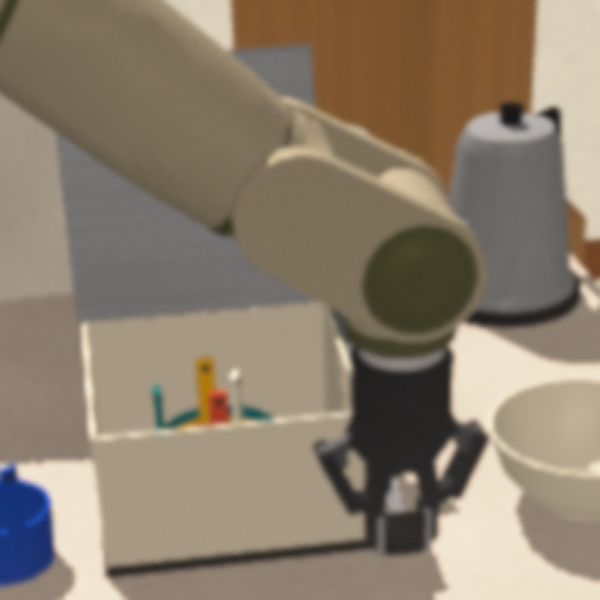

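View pics/w34.png

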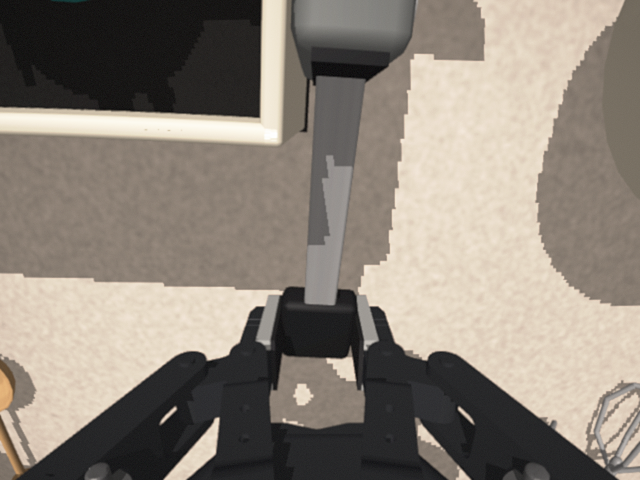

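```bash
python3 -m handwheel '[{"delta_pos":[0,-0.4,-0.1],"twist":[0,0,0],"jaw":0.2},{"delta_pos":[0,-0.8,-0.2],"twist":[0,0,0],"jaw":0.2},{"delta_pos":[0,-1.2,-0.3],"twist":[0,0,0],"jaw":0.2},{"delta_pos":[0,-1.6,-0.4],"twist":[0,0,0],"jaw":0.2},{"delta_pos":[0,-2,-0.5],"twist":[0,0,0],"jaw":0.2},{"delta_pos":[0,-2.4,-0.5],"twist":[0,0,0],"jaw":0.2},{"delta_pos":[0,-2.8,-0.6],"twist":[0,0,0],"jaw":0.2},{"delta_pos":[0,-3.2,-0.6],"twist":[0,0,0],"jaw":0.2},{"delta_pos":[0,-3.5,-0.7],"twist":[0,0,0],"jaw":0.2},{"delta_pos":[0,-3.5,-0.7],"twist":[0,0,0],"jaw":0.2}]' 40
python3 -c "
from h import *
c=cap('side','s35');cv2.imwrite('pics/s35c.png',cv2.resize(c['frame'][50:260,210:420,::-1],(600,600),interpolation=cv2.INTER_CUBIC))
"; python3 plan.py
```

```text
time_s: 48.37
eef_pos: [584.6, 82.0, 86.3]
ee_rot: [0.708, -0.707, -0.003, 0.001]
force: [4.5, 4.5, 0.5]
grip_width: 0.344
TCP [584.6  82.   86.1] yaw 0.3 j6 -0.07 grip 0.352 t 48.4 F [5.7 4.6 0.1]
  dp cm [0. 0. 0.] twist [-0.001  0.     0.003] dyaw 0.0
```

View pics/s35c.png

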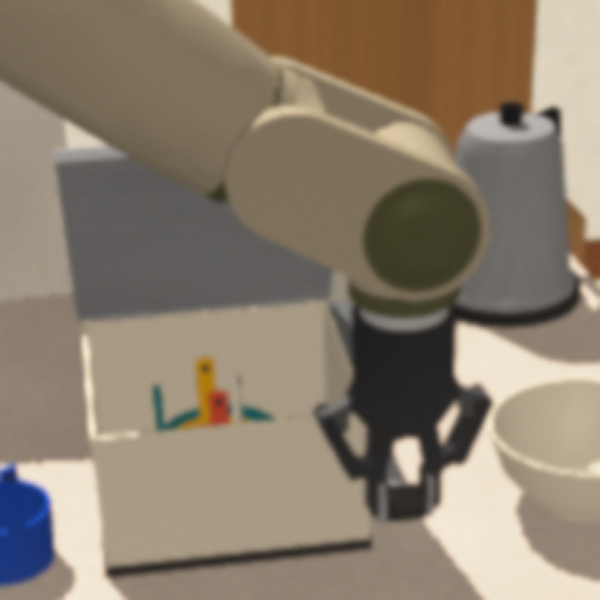

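```bash
python3 -m handwheel '[{"delta_pos":[0,0,0],"twist":[0,0,0],"jaw":0.9},{"delta_pos":[0,0,0],"twist":[0,0,0],"jaw":0.9},{"delta_pos":[0,0,-2],"twist":[0,0,0],"jaw":0.9},{"delta_pos":[0,0,-5.5],"twist":[0,0,0],"jaw":0.9},{"delta_pos":[0,0,-9.5],"twist":[0,0,0],"jaw":0.9},{"delta_pos":[0,-1,-13],"twist":[0,0,0],"jaw":0.9},{"delta_pos":[0,-4,-15],"twist":[0,0,0],"jaw":0.9},{"delta_pos":[0,-7,-16],"twist":[0,0,0],"jaw":0.9},{"delta_pos":[0,-10,-17],"twist":[0,0,0],"jaw":0.9},{"delta_pos":[0,-13,-18],"twist":[0,0,0],"jaw":0.9}]' 40
python3 -c "
from h import *
c=cap('side','s36')
"; python3 plan.py
```

```text
time_s: 49.25
eef_pos: [584.1, -99.3, 216.4]
ee_rot: [0.707, -0.707, -0.002, 0.003]
force: [-0.1, 0.7, 0.4]
grip_width: 0.899
TCP [ 586.1 -101.5  222.8] yaw 0.3 j6 -0.37 grip 0.904 t 49.3 F [-0.1 -1.5  5.7]
  dp cm [0. 0. 0.] twist [ 0.004 -0.     0.008] dyaw 0.0
```

View pics/s36.png

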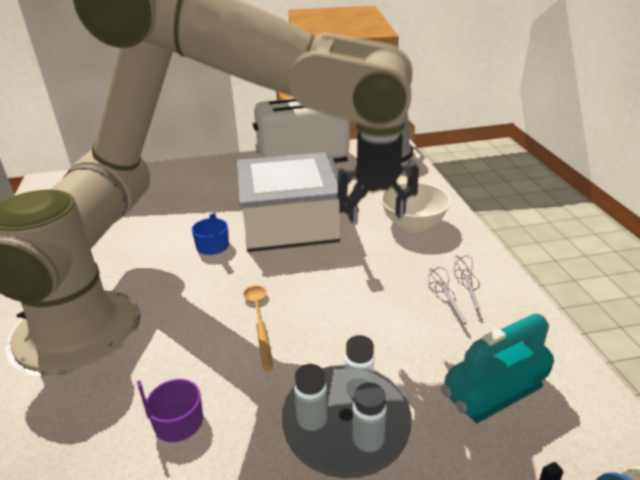

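Lid looks shut. I'll let it settle with the arm still, then check the heights of the lid, the pad and the jars.

```bash
python3 -m handwheel '[{"delta_pos":[0,-1,-1],"twist":[0,0,0],"jaw":0.9},{"delta_pos":[0,-2,-2],"twist":[0,0,0],"jaw":0.9},{"delta_pos":[0,-2,-3],"twist":[0,0,0],"jaw":0.9},{"delta_pos":[0,-2,-4],"twist":[0,0,0],"jaw":0.9},{"delta_pos":[0,-2,-4],"twist":[0,0,0],"jaw":0.9},{"delta_pos":[0,-2,-4],"twist":[0,0,0],"jaw":0.9},{"delta_pos":[0,-2,-4],"twist":[0,0,0],"jaw":0.9},{"delta_pos":[0,-2,-4],"twist":[0,0,0],"jaw":0.9},{"delta_pos":[0,-2,-4],"twist":[0,0,0],"jaw":0.9},{"delta_pos":[0,-2,-4],"twist":[0,0,0],"jaw":0.9}]' 40
python3 - <<'E'
from h import *
for n in ['side','top']:
    c=cap(n,'f_'+n);W=world(c)
    m=(W[...,0]>375)&(W[...,0]<570)&(W[...,1]>175)&(W[...,1]<375)&(W[...,2]>100)&(W[...,2]<250)
    P=W[m]; A=np.c_[P[:,:2]-[473,275],np.ones(len(P))];s=np.linalg.lstsq(A,P[:,2],rcond=None)[0];print(n,'lid',len(P),s.round(3))
    V=c['frame'].max(-1)
    x=(W[...,0]>555)&(W[...,0]<615)&(W[...,1]>55)&(W[...,1]<120)&(W[...,2]>45)&(W[...,2]<165)&(V<75)
    print('pad',x.sum(),np.median(W[x],0).round(1) if x.sum() else '')
    x=(np.hypot(W[...,0]-466,W[...,1]+350)<110)&(W[...,2]>112)&(W[...,2]<140)
    k,l,st,ce=cv2.connectedComponentsWithStats(x.astype(np.uint8))
    for i in range(1,k):
        if st[i,4]>40: print('jar',st[i,4],np.median(W[l==i],0).round(1))
E
```

```text
time_s: 50.13
eef_pos: [585.1, -138.2, 235.0]
ee_rot: [0.707, -0.707, -0.002, 0.003]
force: [-0.4, -0.7, 0.7]
grip_width: 0.901
side lid 3312 [2.10000e-02 3.90000e-02 1.37402e+02]
pad 71 [575.2  76.  142.9]
jar 606 [ 494.6 -306.1  124.3]
jar 695 [ 407.1 -347.9  124.7]
jar 804 [ 483.5 -402.9  124.9]
top lid 5257 [3.00000e-03 3.00000e-03 1.40443e+02]
pad 123 [586.2  86.7 144.9]
jar 225 [ 499.4 -299.8  125.7]
jar 230 [ 487.9 -396.6  125.5]
jar 214 [ 410.5 -341.2  125.7]
```

View pics/f_top.png

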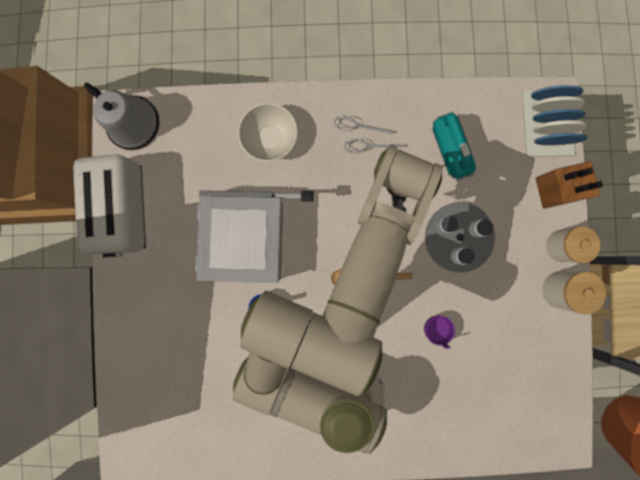

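View pics/f_side.png

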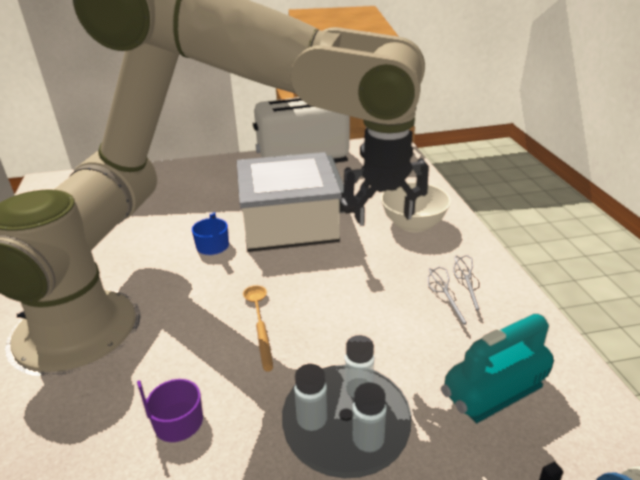

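```bash
python3 -c "
from rig import ctrl
print(ctrl.finish_job())"
```

```text
the job is handed in; nothing more can be done
None
```

I finished the whole job and handed it in at about 50 s on the robot's clock; the hand-in reports no verdict.

**What I did:**
- I stood both stray jars on the turntable beside the third.
- I pressed the lever down until the lid stayed open. I did not touch the lid.
- All four cups were out. I nested them upright on the caddy floor in order: teal, yellow, red, white.
- I pinched the lever pad, raised it about 35 mm and let go, and the lid fell shut.

**Last checks:**
- **Lid:** the top camera shows it flat, with a slope of about 0.003 and its top at about 140 mm. The side camera's fit gave slopes of 0.02 to 0.04; I put that down to jar and edge pixels mixed in and trusted the top view.
- **Lever:** the top of its pad is back at about 145 mm, its rest height.
- **Jars:** all three stand on the turntable with their caps at about 125 mm. The two I moved are about 56 to 60 mm from its centre.
- **Cups, before shutting:** the handle tips measured 118, 122 and 127 mm for teal, yellow and red, as nesting requires. White read 133 mm against 130 expected, probably because some finger pixels got into that reading. I could not look inside again once the lid was shut.
- **Other items:** the mixer, beaters, bowl and spoon looked unmoved in the pictures. I did not measure them.

The cameras disagreed with each other by 4 to 7 mm in places, so I averaged them or lined the cups up relative to each other in the wrist view.

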